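# Carry the floppy tilting mirror to the potter's wheel

### The arm

A 7-joint arm with a two-finger parallel gripper is mounted at the origin on the work surface. World frame = base frame: x ahead of the robot, y to its left, z up, the work surface at z = 0. Lengths are in m, angles in rad, forces in N, time in s.
With the tool pointing down it reaches from about 0.4 to 0.875 m from the base axis. Payload 19.3 kg.
Tool frame: the origin (TCP) lies at the very end of the fingers, on their centre line; the grasp point (between the pads) lies 19 mm behind it; z points along the fingers, y is the line along which they close (so a half turn about z gives the same grasp; the last joint's range is limited). The gripper opens to 85 mm and grips with 20 to 120 N. Pads are 22 mm wide; open, the fingers measure 114 mm over their backs; the gripper's body (76 mm by 85 mm) begins 54 mm behind the grasp point. The pads swing forward as they close: fully open they stand 13 mm farther back than shut.
Start: joints at [1.209, 0.521, -0.036, 1.599, 0.021, 1.021, -0.113], TCP at [0.18, -0.599, 0.231] pointing down, gripper open.
Joint ranges: [-2.91, 2.91], [-0.3, 2.13], [-1.5, 1.42], [0.17, 2.43], [-1.26, 4.41], [0.16, 1.93], [-2.52, 2.52]. Speed limits (rad/s): [1.89, 1.89, 2.39, 2.39, 3.01, 3.01, 3.01].

### API

Orientations are given as [roll, pitch, yaw] about the fixed x, y, z axes, in that order (R = Rz(yaw) Ry(pitch) Rx(roll)).
In Python, from workcell import monitor, optics, workorder gives the robot as it stands.
- The arm moves only by the tool apply_moves, never from a script. Its arguments are lists of equal length, an entry for each row: "linear": the shift along the tool's x, y, z each as a share of 0.1 m, from -1 to 1, a list of three; "delta_rot": the turn, a rotation vector about the tool's x, y, z each as a share of 120 degrees, from -1 to 1, a list of three. A call has exactly 5 rows; each row is the pose to reach, as a shift and turn from the pose commanded when the call began, along the tool's axes at that moment; what a row does not reach only later rows make up. A row lasts 1/12 s, in which the tool goes at most 41.7 mm and 7.16 degrees, less where a joint would pass 70% of its speed; a pose out of reach is approached as far as the arm can. A call with a number of a shift or a turn outside -1 to 1 is refused whole. A call with a gripper value outside its range is refused whole. "gripper" is the opening, from -1 (shut) to 1 (fully open), set as the call begins (left out, the last holds). The fingers move at their own pace and stop on an object; "force" is the grip in N (left out, the last holds). Time passes only in rows, so rows that repeat a pose let the fingers close, or fill a call up. It gives the time, the measured TCP pose, the force, the opening and the grip force at its end, in the units of the state.
- monitor.observe(): the state, without advancing time (a new reading comes with each control period).
- optics.grab_frame(name): name is "side" or "top" or "wrist"; returns (picture, depth): 400x640x3 uint8, red, green, blue; 400x640 float32, m along the optical axis (not along the pixel's ray), 0 where there is no reading.
- optics.camera_info(name): a dict with "fx", "fy", "cx", "cy" (pixels), "rvec" (rotation vector, rad) and "tvec" (3), from world to camera coordinates, as OpenCV has them; the wrist camera has in their place "T_tool_cam" (4x4, takes a point from camera to tool coordinates, whose origin is the TCP and whose axes are the flange's). Camera axes: x right, y down, z forward; pixel columns grow to the right and rows downward; lengths in m; the calibration is good to about 2 mm. The wrist camera is an equidistant fisheye: a pixel r from the principal point sees the ray r / f radians off the axis. A picture is of the moment at which its call begins: read the wrist's pose just before it. camera_info takes no time and is no camera call.
- workorder.job_done(): hands the job in; it is judged then, once.
The state is a dict: "clock": time; "qpos": joint angles; "qd": joint speeds; "joint_efforts": joint torques, N m; "position": TCP position; "tool_rot": TCP orientation; "force": force on the tool from outside, world axes, zero at the start; "moment": the same for the moment, N m; "grip_width": finger opening in m; "finger_force": force on a finger pad.
Only numpy, scipy, OpenCV 4.12 (cv2) and the standard library are available. Lean on these libraries where they do the work, as an engineer would, in place of code of your own. Each camera call takes 0.05 s, during which the arm holds its last target. There are 200 camera calls.

### The job

Pick up the tilting mirror by the wooden grip on its mast and, before carrying it off, swing its glass upright with the stand held just clear of the table; then carry it over to the dark slate beside the potter's wheel with the glass kept upright all the way, and put it down squarely in the middle of the slate, glass facing the wheel, so that the glass stays upright when you let go. The pivots are slack: the glass flops over by itself unless you keep balancing it by leaning the stand. Do not touch the freshly cleaned glass or its frame, do not drop the stand, and leave everything else where it is.

Things in the scene. Friction and masses are not known exactly. Their poses are not given: they have to be found in the camera images.
- stand: Stand of a table mirror. Foot 315 mm long (x -160 to +155), 20 mm thick: dark weight 120 x 150 mm at the -x end, spine, crossbar 50 x 250 mm at the +x end with two posts 185 mm high at x = 130, y = +-109 mm, the glass between them; a mast with the grip at the origin. Whole mirror 0.92 kg, balanced within 12 mm of the mast. Origin on the underside below the grip; z up, x from mast to glass.
- grip (a point): Centre of the dark wooden grip block on top of the stand's mast, 255 mm above the stand's underside, right over its origin; axes as the stand's. The block is 26 mm thick (x), 64 mm wide (y), from 225 to 285 mm above the underside: grip it from above with the fingers closing along the stand's x (across the 26 mm); gripped so it does not twist when leaned.
- pivot (a point): On the glass's pivot axis (the stand's y axis) midway between the posts, 130 mm along x and 165 mm above the stand's underside. On the level stand the glass falls away from upright with a time constant of about 0.6 s until rubber stops 0.35 rad either side of the stand's upright; at rest, pivot friction of 0.0003 N m keeps it where it is within about 0.03 rad of upright.
- glass: White-framed mirror glass, 180 wide (y), 240 high, 16 mm thick, on slack pivots. Origin at point pivot, z up along the glass, x out of its face. 0.32 kg, mass centre 10 mm above the pivot (0.0314 N m per rad of lean), inertia about the pivot 0.0022 kg m2; spring 0.025 N m/rad towards the stand's own z, damping 0.0008 N m s/rad. At the start it leans to +x, away from the grip, on its stop.
- glass_top (a point): Middle of the glass frame's top edge, 130 mm above the pivot along the glass's z. Leaning the stand about its y axis makes the spring push the glass the same way as the stand leans (lean the stand against a falling glass, a little further than the fall); accelerating the pivot along +x swings this top towards -x.
- slate: Dark slate board, 360 (x) by 300 (y) mm, 8 mm thick, fixed on the table near the blue potter's wheel. Origin at the centre of its underside, z up, x towards the wheel. The mirror belongs on it with the stand's x along the slate's x and the stand's origin over its centre.
- spot (a point): Centre of the slate's top face, 8 mm above the table; axes as the slate's.
- bowl: Steel bowl, 130 mm across, 55 mm high, a bystander; origin under its centre.
- jar: Red glaze jar, 72 mm across, 100 mm high, a bystander; origin under its centre.
- vase: Tall brown clay vase, 110 mm across, 180 mm high, a bystander; origin under its centre.
- jar_green: Green glaze jar with a black lid, 66 mm across, 85 mm high, a bystander; origin under its centre.

How it is judged:
By the outcome, as a careful person would: the job done as asked, in the order asked, and still so for the second after the job is handed in, with the robot touching nothing.
It also fails if it takes over 64 s, if anything falls off the work surface, if the arm or the gripper's body presses on something with over 40 N, if the wrist force passes 120 N, or if a joint passes its speed limit or range.

## Working session

There is one attempt and no reset: what is moved stays moved. The work goes in short steps, Python scripts to look and compute and a tool call to move; the robot and the scene stay as the last step left them, time stands still between calls to the robot, and variables do not carry over. Pictures are saved under pics/ and viewed, at most 10 in all, crops included, and the job is handed in when it is done.

Besides the shell and the picture viewer there is one more tool, called after "Emit:" in YAML: its name, and indented under it one key for each argument. apply_moves: Moves the arm, as the interface text tells. Its arguments: {"type":"object","properties":{"linear":{"type":"array"},"delta_rot":{"type":"array"},"gripper":{"type":"number"},"force":{"type":"number"}},"required":["linear","delta_rot"]}

```bash
ls; mkdir -p pics; python3 - <<'E'
from workcell import monitor, optics
import cv2,numpy as np
print(monitor.observe())
for n in("side","top"):
    p,d=optics.grab_frame(n); cv2.imwrite(f"pics/{n}0.png",p[:,:,::-1]); np.savez(f"{n}0.npz",p=p,d=d); print(n,optics.camera_info(n))
print(optics.camera_info("wrist"))
E
```

```text
pics
{'clock': 0.0, 'qpos': array([ 1.20881435,  0.52203835, -0.03631639,  1.60000266,  0.02118845,
        1.02110341, -0.11282398]), 'qd': array([ 0.00017168, -0.00067406,  0.00022856,  0.00037279, -0.0001217 ,
        0.00033459, -0.00052742]), 'joint_efforts': array([ 4.03877028e-03, -9.27099109e+01,  1.97998345e+00, -3.69939387e+01,
        1.76562817e-02,  7.72540108e-03, -5.91421849e-05]), 'position': array([ 0.17965002, -0.59826783,  0.2307126 ]), 'tool_rot': array([-3.14042816e+00,  7.92870464e-05,  2.91732392e-01]), 'force': array([-0.66984408,  0.67641829, -0.05989785]), 'moment': array([ 0.01260769, -0.02338231, -0.02548792]), 'finger_force': 0.0, 'grip_width': 0.0851862714480609}
side {'fx': 513.2514652001709, 'fy': 513.2514652001709, 'cx': 313.7390608379139, 'cy': 199.69393925792673, 'rvec': array([ 0.3115697 , -2.80000167,  1.14950794]), 'tvec': array([0.59236557, 0.18899351, 1.19482786])}
top {'fx': 403.3424384156522, 'fy': 403.3424384156522, 'cx': 315.2908238654836, 'cy': 199.73571071120963, 'rvec': array([ 2.21081815, -2.14888364,  0.13619307]), 'tvec': array([-0.00249418,  0.62337593,  1.08013835])}
{'fx': 309.70691628693146, 'fy': 309.70691628693146, 'cx': 322.5112474193241, 'cy': 197.2269816483614, 'T_tool_cam': array([[-3.27050124e-04, -9.53073029e-01, -3.02740309e-01,
         7.78565445e-02],
       [ 9.99999946e-01, -3.14399964e-04, -9.05197601e-05,
        -1.12725266e-03],
       [-8.90960016e-06, -3.02740322e-01,  9.53073081e-01,
        -1.42843028e-01],
       [ 0.00000000e+00,  0.00000000e+00,  0.00000000e+00,
         1.00000000e+00]])}
```

View pics/side0.png

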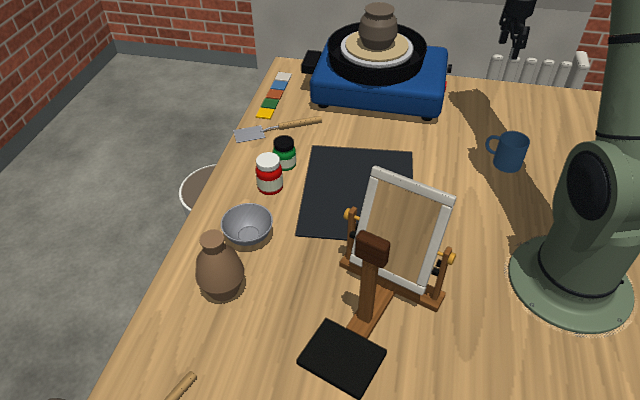

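View pics/top0.png

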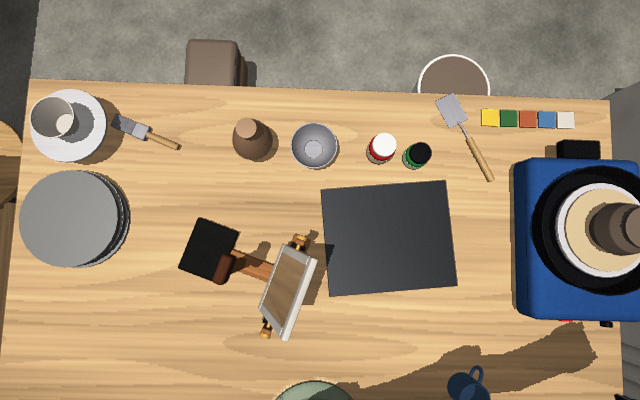

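Side view: the mirror's grip is at (372,249), the weight at (342,358) and the slate around (355,193), with the wheel beyond. Top view: the grip is at (222,270), the weight at (209,250), the glass at (288,290) and the slate at (388,238), with the wheel to the right.

```bash
cat > h.py <<'E'
import cv2,numpy as np
from scipy.spatial.transform import Rotation as Ro
from workcell import optics
def cam(n):
    c=optics.camera_info(n); R=cv2.Rodrigues(c["rvec"])[0]; return c,R,-R.T@c["tvec"]
def rays(n,uv):
    c,R,o=cam(n); uv=np.atleast_2d(uv)
    return o,np.c_[(uv[:,0]-c["cx"])/c["fx"],(uv[:,1]-c["cy"])/c["fy"],np.ones(len(uv))]@R
def plane(n,uv,z):
    o,d=rays(n,uv); return o+d*((z-o[2])/d[:,2])[:,None]
def cloud(n,d):
    v,u=np.mgrid[:400,:640]; o,r=rays(n,np.c_[u.ravel(),v.ravel()])
    return (o+r*d.ravel()[:,None]).reshape(400,640,3)
def tri(a,b):
    (o1,d1),(o2,d2)=rays("top",a),rays("side",b); d1=d1[0];d2=d2[0]
    s=np.linalg.lstsq(np.c_[d1,-d2],o2-o1,rcond=None)[0]
    p,q=o1+s[0]*d1,o2+s[1]*d2; return (p+q)/2,np.linalg.norm(p-q)
def biggest(m):
    n,l,s,c=cv2.connectedComponentsWithStats(m.astype(np.uint8)); return l==1+np.argmax(s[1:,4])
def quad(m):
    cs=cv2.findContours(m.astype(np.uint8),cv2.RETR_EXTERNAL,cv2.CHAIN_APPROX_NONE)[0]; c=max(cs,key=cv2.contourArea)
    return cv2.boxPoints(cv2.minAreaRect(c)),c
E
python3 - <<'E'
from h import *
np.set_printoptions(precision=4,suppress=True)
for n in("top","side"):
    f=np.load(n+"0.npz"); p,d=f["p"].astype(int),f["d"]; P=cloud(n,d)
    dark=(p.max(2)<75)&((p.max(2)-p.min(2))<22)&(d>0)
    z=P[...,2]
    for nm,lo,hi,c,zz in(("slate",-.006,.014,(388,238) if n=="top" else (340,185),.008),("weight",.012,.03,(205,245) if n=="top" else (342,358),.02)):
        m=dark&(z>lo)&(z<hi); k,l=cv2.connectedComponents(m.astype(np.uint8)); m=l==l[c[1],c[0]]
        _,ct=quad(m); pl=plane(n,ct[:,0].astype(float),zz)
        r=cv2.minAreaRect((pl[:,:2]*1000).astype(np.float32)); print(n,nm,m.sum(),r,"depth z",np.median(z[m]))
    if n=="top":
        g=(z>.2)&(z<.3)&(P[...,1]>.1)&(P[...,0]>.2)&(P[...,0]<.55)&(p[...,0]-p[...,2]>15)&(p[...,0]<150)
    else: g=(z>.215)&(z<.3)&(P[...,1]>.1)&(P[...,0]>.2)&(P[...,0]<.55)&(p[...,0]-p[...,2]>15)&(p[...,0]<150)
    g=biggest(g); print(n,"grip",g.sum(),P[g].min(0),P[g].max(0))
    t=g&(z>.279); print(" top face",t.sum(),P[t].mean(0), np.argwhere(t).mean(0)[::-1], cv2.minAreaRect((P[t][:,:2]*1000).astype(np.float32)))
    w=(p.min(2)>150)&(z>.1)&(z<.32)&(P[...,1]>-.1)&(P[...,0]>.15)&(P[...,0]<.6); w=biggest(w)
    print(" frame",w.sum(),P[w].min(0),P[w].max(0))
E
```

```text
top slate 8490 ((530.1343994140625, -224.02268981933594), (295.7403869628906, 292.2395324707031), 6.312643051147461) depth z 0.007880775615960345
top weight 2154 ((478.6742248535156, 303.7788391113281), (119.77925872802734, 148.662109375), 71.0064926147461) depth z 0.01979682969390195
top grip 438 [0.4155 0.1911 0.201 ] [0.4778 0.2289 0.2894]
 top face 350 [0.4469 0.2104 0.2839] [222.1657 269.0229] ((446.8188171386719, 211.26177978515625), (25.457008361816406, 63.51500701904297), 70.7012710571289)
 frame 611 [0.3051 0.0156 0.2817] [0.4747 0.0834 0.2921]
side slate 6036 ((526.99951171875, -186.44569396972656), (296.15478515625, 361.568603515625), 6.185669898986816) depth z 0.007656629037149643
side weight 3933 ((477.84326171875, 310.9226989746094), (121.2303695678711, 148.17874145507812), 71.31163024902344) depth z 0.01981789665388778
side grip 1007 [0.4145 0.194  0.2152] [0.4782 0.2349 0.2881]
 top face 376 [0.446  0.2159 0.2837] [372.5319 239.875 ] ((445.9791564941406, 214.15933227539062), (26.23446273803711, 63.03125762939453), 71.4381332397461)
 frame 322 [0.3059 0.0191 0.2829] [0.4755 0.0856 0.2907]
```

```bash
python3 - <<'E'
from h import *
np.set_printoptions(precision=4,suppress=True)
f=np.load("top0.npz"); p,d=f["p"].astype(int),f["d"]; z=cloud("top",d)[...,2]
for c in((330,240),(388,238),(440,200)): print(p[c[1],c[0]],z[c[1],c[0]])
m=biggest((p.max(2)<100)&((p.max(2)-p.min(2))<25)&(np.abs(z)<.02)&(np.arange(640)>300)&(np.arange(640)<480))
_,ct=quad(m); pl=plane("top",ct[:,0].astype(float),.008); print(m.sum(),cv2.minAreaRect((pl[:,:2]*1000).astype(np.float32)))
# two-view check of grip top centre
print(tri((222.17,269.02),(372.53,239.88)))
E
```

```text
[81 82 85] 0.006456947576586103
[69 69 71] 0.008806771210239095
[54 56 58] 0.008112812704572203
13449 ((527.0538940429688, -191.53363037109375), (297.22412109375, 358.06427001953125), 6.142350673675537)
(array([0.4463, 0.2115, 0.2784]), np.float64(0.0002486083694210463))
```

Emit:
apply_moves:
  linear:
    - [0.1,-0.1,-0.2]
    - [0.3,-0.3,-0.4]
    - [0.55,-0.55,-0.6]
    - [0.8,-0.8,-0.8]
    - [1,-1,-1]
  delta_rot:
    - [0,0,0]
    - [0,0,0]
    - [0,0,0]
    - [0,0,0]
    - [0,0,0]
  gripper: 1

```text
clock: 0.52
position: [0.2477, -0.4717, 0.3319]
tool_rot: [-3.141, -0.0, 0.293]
force: [0.4, -1.4, -0.4]
grip_width: 0.0854
finger_force: 0.0
```

Emit:
apply_moves:
  linear:
    - [0.2,-0.2,-0.1]
    - [0.4,-0.4,-0.2]
    - [0.6,-0.6,-0.3]
    - [0.8,-0.8,-0.4]
    - [1,-1,-0.5]
  delta_rot:
    - [0,0,0]
    - [0,0,0]
    - [0,0,0]
    - [0,0,0]
    - [0,0,0]

```text
clock: 0.93
position: [0.3141, -0.3481, 0.3817]
tool_rot: [-3.141, 0.0, 0.292]
force: [0.8, -0.2, 0.9]
grip_width: 0.0857
finger_force: 0.0
```

Emit:
apply_moves:
  linear:
    - [0.2,-0.2,0]
    - [0.4,-0.4,0]
    - [0.6,-0.6,0]
    - [0.8,-0.8,0]
    - [1,-1,0]
  delta_rot:
    - [0,0,0]
    - [0,0,0]
    - [0,0,0]
    - [0,0,0]
    - [0,0,0]

```text
clock: 1.35
position: [0.3811, -0.2236, 0.3812]
tool_rot: [-3.142, 0.0, 0.292]
force: [0.4, -0.2, -0.9]
grip_width: 0.0852
finger_force: 0.0
```

Emit:
apply_moves:
  linear:
    - [0.2,-0.2,0]
    - [0.4,-0.4,0]
    - [0.6,-0.6,0]
    - [0.8,-0.8,0]
    - [1,-1,0]
  delta_rot:
    - [0,0,0]
    - [0,0,0]
    - [0,0,0]
    - [0,0,0]
    - [0,0,0]

```text
clock: 1.77
position: [0.4481, -0.0991, 0.3812]
tool_rot: [-3.142, 0.0, 0.292]
force: [-1.0, -0.9, -0.8]
grip_width: 0.0856
finger_force: 0.0
```

Emit:
apply_moves:
  linear:
    - [0.06,-0.2,0]
    - [0.12,-0.4,0]
    - [0.18,-0.6,0]
    - [0.24,-0.8,0]
    - [0.3,-1,0]
  delta_rot:
    - [0,0,0]
    - [0,0,0]
    - [0,0,0]
    - [0,0,0]
    - [0,0,0]

```text
clock: 2.18
position: [0.4475, 0.0049, 0.3812]
tool_rot: [-3.142, 0.0, 0.292]
force: [0.8, 0.2, -0.3]
grip_width: 0.0854
finger_force: 0.0
```

Emit:
apply_moves:
  linear:
    - [0.06,-0.2,0]
    - [0.12,-0.4,0]
    - [0.18,-0.6,0]
    - [0.24,-0.8,0]
    - [0.3,-1,0]
  delta_rot:
    - [0,0,0.02]
    - [0,0,0.08]
    - [0,0,0.14]
    - [0,0,0.19]
    - [0,0,0.24]

```text
clock: 2.6
position: [0.4475, 0.1093, 0.3812]
tool_rot: [3.141, 0.0, -0.216]
force: [0.3, 0.7, -0.9]
grip_width: 0.0853
finger_force: 0.0
```

```bash
cat >> h.py <<'E'
def wcloud(d):
    c=optics.camera_info("wrist"); v,u=np.mgrid[:400,:640]
    x,y=(u-c["cx"])/c["fx"],(v-c["cy"])/c["fy"]; r=np.hypot(x,y)+1e-9
    k=np.tan(np.minimum(r,1.5))/r; P=np.stack([x*k,y*k,np.ones_like(x)],-1)*d[...,None]
    T=c["T_tool_cam"]; return P@T[:3,:3].T+T[:3,3]
E
python3 - <<'E'
from h import *
from workcell import monitor
np.set_printoptions(precision=4,suppress=True)
s=monitor.observe(); p,d=optics.grab_frame("wrist"); cv2.imwrite("pics/w1.png",p[:,:,::-1])
print(s["clock"],s["position"],s["tool_rot"])
W=wcloud(d)@Ro.from_euler("xyz",s["tool_rot"]).as_matrix().T+s["position"]
np.savez("w1.npz",p=p,d=d,W=W)
q=p.astype(int); z=W[...,2]
t=(z>.276)&(z<.295)&(np.hypot(W[...,0]-.446,W[...,1]-.212)<.06)
print(t.sum(),np.median(z[t]) if t.any() else 0, cv2.minAreaRect((W[t][:,:2]*1000).astype(np.float32)) if t.any() else 0)
E
```

```text
2.6 [0.4475 0.1093 0.3812] [ 3.1414  0.0003 -0.2165]
1760 0.284303609898224 ((447.9873046875, 211.80223083496094), (26.545223236083984, 62.2426643371582), 70.55590057373047)
```

View pics/w1.png

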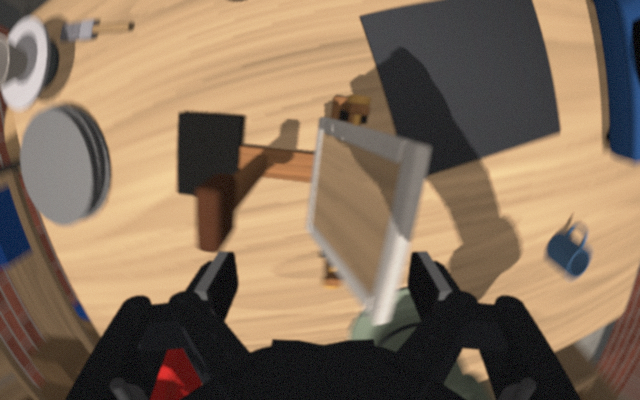

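Wrist view: the grip top is at (215,215), the weight at (212,150), the frame around (370,210) and the slate at (460,80). The three views put the grip at about (0.447, 0.212) with its top at 0.284, which agrees with the text.

Emit:
apply_moves:
  linear:
    - [-0.045,-0.2,0]
    - [-0.09,-0.4,0]
    - [-0.135,-0.6,0]
    - [-0.18,-0.8,0]
    - [-0.225,-1,0]
  delta_rot:
    - [0,0,0.01]
    - [0,0,0.02]
    - [0,0,0.03]
    - [0,0,0.04]
    - [0,0,0.054]

```text
clock: 3.07
position: [0.4463, 0.2011, 0.3802]
tool_rot: [3.141, 0.003, -0.305]
force: [-0.6, -1.0, -1.0]
grip_width: 0.0853
finger_force: 0.0
```

```bash
python3 - <<'E'
from h import *
from workcell import monitor
np.set_printoptions(precision=4,suppress=True)
s=monitor.observe(); p,d=optics.grab_frame("wrist")
R=Ro.from_euler("xyz",s["tool_rot"]).as_matrix()
print(s["clock"],s["position"],s["tool_rot"])
T=wcloud(d); W=T@R.T+s["position"]; z=W[...,2]
t=(z>.276)&(z<.295)&(np.hypot(W[...,0]-.446,W[...,1]-.212)<.06)
r=cv2.minAreaRect((W[t][:,:2]*1000).astype(np.float32)); print(t.sum(),np.median(z[t]),r)
print("in tool",R.T@(np.r_[np.array(r[0])/1000,.285]-s["position"]))
f=np.load("w1.npz"); P,W=f["p"].astype(int),f["W"]
m=biggest((P.max(2)<100)&((P.max(2)-P.min(2))<25)&(np.abs(W[...,2])<.02)&(W[...,1]<.02)&(W[...,1]>-.42))
print("slate",cv2.minAreaRect((W[m][:,:2]*1000).astype(np.float32)),np.median(W[m][:,2]))
E
```

```text
3.0667 [0.4463 0.2011 0.3802] [ 3.1409  0.0025 -0.305 ]
2219 0.2844575615033301 ((447.6544189453125, 211.62347412109375), (25.631271362304688, 63.00335693359375), 71.1736831665039)
in tool [-0.0016 -0.0105  0.0952]
slate ((522.7744140625, -189.67274475097656), (298.6723327636719, 357.0671081542969), 5.5923380851745605) 0.008229394231837606
```

Emit:
apply_moves:
  linear:
    - [0,0,0.05]
    - [0,0,0.2]
    - [0,0,0.4]
    - [0,0,0.6]
    - [0,0,0.8]
  delta_rot:
    - [0,0,0]
    - [0,0,0]
    - [0,0,0]
    - [0,0,0]
    - [0,0,0]

```text
clock: 3.53
position: [0.4468, 0.197, 0.2994]
tool_rot: [3.14, 0.001, -0.308]
force: [0.3, -0.3, 0.3]
grip_width: 0.0854
finger_force: 0.0
```

Emit:
apply_moves:
  linear:
    - [0,0,0.2]
    - [0,0,0.4]
    - [0,0,0.55]
    - [0,0,0.65]
    - [0,0,0.65]
  delta_rot:
    - [0,0,0]
    - [0,0,0]
    - [0,0,0]
    - [0,0,0]
    - [0,0,0]

```text
clock: 3.95
position: [0.4461, 0.1972, 0.2338]
tool_rot: [3.138, 0.003, -0.307]
force: [-0.0, 0.3, 0.3]
grip_width: 0.085
finger_force: 0.0
```

Emit:
apply_moves:
  linear:
    - [0,0,0]
    - [0,0,0]
    - [0,0,0]
    - [0,0,0]
    - [0,0,0]
  delta_rot:
    - [0,0,0]
    - [0,0,0]
    - [0,0,0]
    - [0,0,0]
    - [0,0,0]
  gripper: -1
  force: 80

```text
clock: 4.37
position: [0.4478, 0.2003, 0.237]
tool_rot: [-3.139, -0.001, -0.306]
force: [-2.9, -3.4, -5.5]
grip_width: 0.0262
finger_force: 32.8
```

```bash
python3 - <<'E'
from h import *
from workcell import monitor
np.set_printoptions(precision=4,suppress=True)
s=monitor.observe(); p,d=optics.grab_frame("wrist"); cv2.imwrite("pics/w2.png",p[:,:,::-1])
for k in("clock","position","tool_rot","force","moment","grip_width","finger_force","qpos"): print(k,s[k])
T=wcloud(d); np.savez("w2.npz",p=p,T=T)
q=p.astype(int)
w=(q.min(2)>130)&(q.max(2)-q.min(2)<40)&(T[...,1]>.07)&(T[...,1]<.26)&(np.abs(T[...,0])<.1)&(T[...,2]<.23)&(T[...,2]>-.1)
print(w.sum(),T[w].min(0),T[w].max(0))
E
```

```text
clock 4.3667
position [0.4478 0.2003 0.237 ]
tool_rot [-3.1387 -0.001  -0.3063]
force [-2.9116 -3.3671 -5.4972]
moment [ 0.0638  0.184  -0.4676]
grip_width 0.02618412897273447
finger_force 32.805418968200684
qpos [-0.3339  0.309  -0.2564  1.9313  0.0965  0.9102 -2.5148]
5618 [-0.0977  0.0827 -0.0535] [0.0812 0.1733 0.1712]
```

View pics/w2.png

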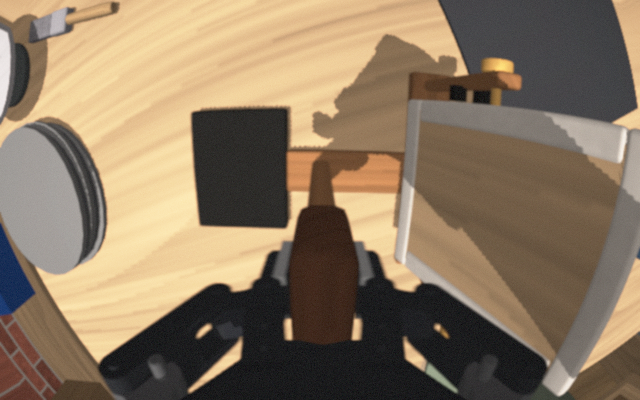

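Wrist view: the grip sits between the fingers at (325,270), off-centre because joint 7 is at its limit (-2.515). I'll open, go up, turn half round and grasp again on the other branch.

Emit:
apply_moves:
  linear:
    - [0,0,0]
    - [0,0,0]
    - [0,0,0]
    - [0,0,0]
    - [0,0,-0.05]
  delta_rot:
    - [0,0,0]
    - [0,0,0]
    - [0,0,0]
    - [0,0,0]
    - [0,0,0]
  gripper: 1

```text
clock: 4.83
position: [0.4463, 0.1984, 0.2401]
tool_rot: [3.139, 0.002, -0.307]
force: [-0.2, -0.4, -0.4]
grip_width: 0.0836
finger_force: 0.0
```

Emit:
apply_moves:
  linear:
    - [0,0,-0.15]
    - [0,0,-0.35]
    - [0,0,-0.6]
    - [0,0,-0.85]
    - [0,0,-1]
  delta_rot:
    - [0,0,0]
    - [0,0,0]
    - [0,0,0]
    - [0,0,0]
    - [0,0,0]

```text
clock: 5.25
position: [0.4472, 0.199, 0.3434]
tool_rot: [-3.141, -0.0, -0.307]
force: [0.3, 0.3, -0.0]
grip_width: 0.0857
finger_force: 0.0
```

Emit:
apply_moves:
  linear:
    - [0,0,-0.1]
    - [0,0,-0.2]
    - [0,0,-0.2]
    - [0,0,-0.2]
    - [0,0,-0.2]
  delta_rot:
    - [0,0,-0.03]
    - [0,0,-0.09]
    - [0,0,-0.15]
    - [0,0,-0.21]
    - [0,0,-0.26]

```text
clock: 5.67
position: [0.4468, 0.1987, 0.3611]
tool_rot: [3.141, 0.001, 0.244]
force: [0.9, -0.7, -0.4]
grip_width: 0.0855
finger_force: 0.0
```

```bash
python3 - <<'E'
from workcell import monitor
s=monitor.observe()
for k in("clock","position","tool_rot","force","moment","grip_width","qpos"): print(k,s[k])
E
```

```text
clock 5.6667
position [0.44682559 0.1987349  0.36114568]
tool_rot [3.14118568e+00 1.27812116e-03 2.44386461e-01]
force [ 0.86666127 -0.6614024  -0.35573319]
moment [-0.01608765 -0.01974372 -0.01507632]
grip_width 0.08551138260514479
qpos [-0.26777178  0.19201389 -0.32144977  1.75114579  0.06444055  1.21007572
 -1.93296483]
```

Emit:
apply_moves:
  linear:
    - [0,0,0]
    - [0,0,0]
    - [0,0,0]
    - [0,0,0]
    - [0,0,0]
  delta_rot:
    - [0,0,-0.059]
    - [0,0,-0.118]
    - [0,0,-0.177]
    - [0,0,-0.236]
    - [0,0,-0.295]

```text
clock: 6.08
position: [0.4468, 0.1987, 0.361]
tool_rot: [-3.141, 0.002, 0.862]
force: [0.7, -0.2, -0.4]
grip_width: 0.0853
finger_force: 0.0
```

Emit:
apply_moves:
  linear:
    - [0,0,0]
    - [0,0,0]
    - [0,0,0]
    - [0,0,0]
    - [0,0,0]
  delta_rot:
    - [0,0,-0.059]
    - [0,0,-0.118]
    - [0,0,-0.177]
    - [0,0,-0.236]
    - [0,0,-0.295]

```text
clock: 6.5
position: [0.4468, 0.1987, 0.361]
tool_rot: [-3.14, 0.001, 1.48]
force: [-0.0, -0.4, 0.1]
grip_width: 0.0851
finger_force: 0.0
```

Emit:
apply_moves:
  linear:
    - [0,0,0]
    - [0,0,0]
    - [0,0,0]
    - [0,0,0]
    - [0,0,0]
  delta_rot:
    - [0,0,-0.059]
    - [0,0,-0.118]
    - [0,0,-0.177]
    - [0,0,-0.236]
    - [0,0,-0.295]

```text
clock: 6.92
position: [0.4468, 0.1986, 0.361]
tool_rot: [-3.14, 0.0, 2.097]
force: [0.4, -0.6, -0.7]
grip_width: 0.0853
finger_force: 0.0
```

Emit:
apply_moves:
  linear:
    - [0,0,0]
    - [0,0,0]
    - [0,0,0]
    - [0,0,0]
    - [0,0,0]
  delta_rot:
    - [0,0,-0.059]
    - [0,0,-0.118]
    - [0,0,-0.177]
    - [0,0,-0.236]
    - [0,0,-0.295]

```text
clock: 7.33
position: [0.4468, 0.1987, 0.3609]
tool_rot: [-3.14, -0.001, 2.715]
force: [0.1, -0.4, -0.5]
grip_width: 0.0856
finger_force: 0.0
```

```bash
cat > look.py <<'E'
from h import *
from workcell import monitor
np.set_printoptions(precision=4,suppress=True)
optics.grab_frame("wrist")
s=monitor.observe(); p,d=optics.grab_frame("wrist")
R=Ro.from_euler("xyz",s["tool_rot"]).as_matrix()
print(s["clock"],s["position"],s["tool_rot"],s["qpos"])
W=wcloud(d)@R.T+s["position"]; z=W[...,2]
t=(z>.276)&(z<.295)&(np.hypot(W[...,0]-.446,W[...,1]-.205)<.06)
r=cv2.minAreaRect((W[t][:,:2]*1000).astype(np.float32)); print(t.sum(),np.median(z[t]),r)
print("in tool",R.T@(np.r_[np.array(r[0])/1000,.285]-s["position"]))
q=p.astype(int)
m=biggest((q.max(2)<75)&((q.max(2)-q.min(2))<22)&(z>.012)&(z<.03)&(W[...,1]>.2)); r=cv2.minAreaRect((W[m][:,:2]*1000).astype(np.float32)); print("weight",r)
p,d=optics.grab_frame("top"); q=p.astype(int); W=cloud("top",d); z=W[...,2]
m=biggest((q.max(2)<75)&((q.max(2)-q.min(2))<22)&(z>.012)&(z<.03)&(W[...,1]>.2)); pl=plane("top",quad(m)[1][:,0].astype(float),.02); print("top weight",cv2.minAreaRect((pl[:,:2]*1000).astype(np.float32)))
E
python3 look.py
```

```text
7.3833 [0.4468 0.1987 0.3609] [-3.1401 -0.0009  2.7255] [ 0.0009  0.2259 -0.6495  1.7392  0.1444  1.2265  0.4691]
2627 0.2844634436668597 ((441.002685546875, 203.03579711914062), (26.689998626708984, 62.492218017578125), 71.63090515136719)
in tool [0.007  0.0018 0.0759]
weight ((473.2709045410156, 296.0437927246094), (116.06498718261719, 145.0966339111328), 71.46109771728516)
top weight ((499.03094482421875, 286.5340576171875), (118.75520324707031, 95.17652130126953), 70.66059112548828)
```

Emit:
apply_moves:
  linear:
    - [0.04,0.01,0]
    - [0.07,0.02,0]
    - [0.07,0.02,0]
    - [0.07,0.02,0.1]
    - [0.07,0.02,0.35]
  delta_rot:
    - [0,0,-0.022]
    - [0,0,-0.044]
    - [0,0,-0.044]
    - [0,0,-0.044]
    - [0,0,-0.044]

```text
clock: 7.9
position: [0.4424, 0.204, 0.3268]
tool_rot: [3.14, 0.002, 2.797]
force: [1.3, 0.0, -0.6]
grip_width: 0.0854
finger_force: 0.0
```

Emit:
apply_moves:
  linear:
    - [0,0,0.25]
    - [0,0,0.5]
    - [0,0,0.75]
    - [0,0,0.9]
    - [0,0,0.9]
  delta_rot:
    - [0,0,0]
    - [0,0,0]
    - [0,0,0]
    - [0,0,0]
    - [0,0,0]

```text
clock: 8.32
position: [0.4398, 0.2024, 0.2324]
tool_rot: [-3.137, -0.005, 2.798]
force: [0.5, -0.5, -0.5]
grip_width: 0.0852
finger_force: 0.0
```

Emit:
apply_moves:
  linear:
    - [0,0,0]
    - [0,0,0]
    - [0,0,0]
    - [0,0,0]
    - [0,0,0]
  delta_rot:
    - [0,0,0]
    - [0,0,0]
    - [0,0,0]
    - [0,0,0]
    - [0,0,0]
  gripper: -1
  force: 100

```text
clock: 8.73
position: [0.4414, 0.2032, 0.2362]
tool_rot: [-3.14, -0.0, 2.801]
force: [-1.3, -1.6, 20.6]
grip_width: 0.0255
finger_force: 32.9
```

```bash
python3 - <<'E'
from h import *
from workcell import monitor
np.set_printoptions(precision=4,suppress=True)
s=monitor.observe(); p,d=optics.grab_frame("wrist"); cv2.imwrite("pics/w3.png",p[:,:,::-1])
for k in("clock","position","tool_rot","force","moment","grip_width","finger_force","qpos"): print(k,s[k])
T=wcloud(d); np.savez("w3.npz",p=p,T=T)
E
```

```text
clock 8.7333
position [0.4414 0.2032 0.2362]
tool_rot [-3.1402 -0.0003  2.8007]
force [-1.2954 -1.5559 20.6406]
moment [-1.1189  0.4751  0.5   ]
grip_width 0.025494972209248137
finger_force 32.92812556028366
qpos [-0.0448  0.3504 -0.6389  1.9259  0.2555  0.9473  0.4243]
```

View pics/w3.png

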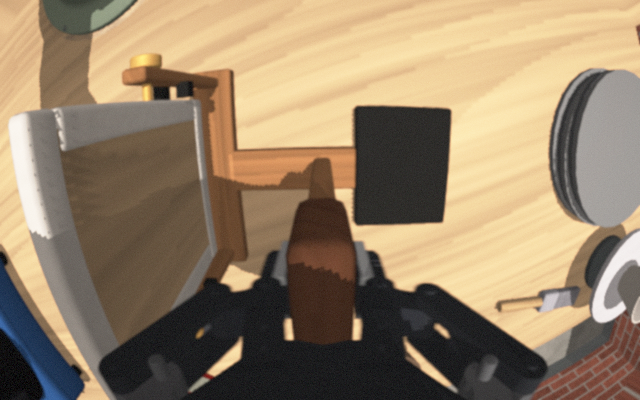

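```bash
cat >> h.py <<'E'
def glass_angle(T):
    x,y,z=-T[...,1],-T[...,0],.236-T[...,2]
    m=(np.abs(y)<.08)&(z>.045)&(z<.31)&(x>.065)&(x<.27)
    X,Z=x[m],z[m]; best=None
    k=np.abs(X-np.median(X))<1
    for th in (.03,.015,.008,.005,.005,.005):   # robust line x=a+b(z-.165)
        from scipy.optimize import least_squares
        r=least_squares(lambda c:c[0]+c[1]*(Z[k][::7]-.165)-X[k][::7],best if best is not None else (.122,.0),loss="soft_l1",f_scale=.003); best=r.x
        k=np.abs(best[0]+best[1]*(Z-.165)-X)<th
    return np.arctan(best[1]),best[0],k.sum(),(X[k]-best[0]-best[1]*(Z[k]-.165)).std()
E
python3 - <<'E'
from h import *
import time
for n in("w3.npz",):
    t=time.time();print(glass_angle(np.load(n)["T"]),time.time()-t)
E
```

```text
(np.float64(-0.058701077087993256), np.float64(0.12310460406484941), np.int64(35693), np.float64(0.0012590685669774697)) 0.3179302215576172
```

```bash
python3 - <<'E'
from h import *
T=np.load("w2.npz")["T"].copy(); T[...,:2]*=-1; print("w2",glass_angle(T))
f=np.load("w3.npz"); T=f["T"]
for v,u in((110,30),(150,130),(200,130),(200,205),(120,200),(180,60),(220,45)): print(u,v,np.round([-T[v,u,1],-T[v,u,0],.236-T[v,u,2]],3),f["p"][v,u])
E
```

```text
w2 (np.float64(0.3449544435374447), np.float64(0.12136752708729891), np.int64(48358), np.float64(0.0013651718707796759))
30 110 [ 0.12  -0.087  0.288] [212 177 143]
130 150 [ 0.122 -0.055  0.207] [108  87  65]
130 200 [ 0.121 -0.025  0.217] [107  91  69]
205 200 [0.126 0.022 0.075] [119 112 109]
200 120 [ 0.129 -0.064  0.064] [125 114 108]
60 180 [ 0.115 -0.054  0.279] [114 110 104]
45 220 [ 0.115 -0.041  0.293] [196 187 176]
```

```bash
cat > m.py <<'E'
import sys
from h import *
from workcell import monitor
np.set_printoptions(precision=4,suppress=True)
for i in range(int(sys.argv[1])):
    s=monitor.observe(); p,d=optics.grab_frame("wrist"); g=glass_angle(wcloud(d))
    lean=-((s["tool_rot"][0]%(2*np.pi))-np.pi)
    print(round(s["clock"],3),"rel %.4f a %.4f n %d"%g[:3],"lean %.4f"%lean,s["position"],s["tool_rot"],s["force"])
E
python3 m.py 3
```

```text
8.783 rel -0.0594 a 0.1227 n 35392 lean -0.0016 [0.4412 0.2031 0.236 ] [-3.14   -0.0008  2.8007] [-1.6912 -4.3496  3.4741]
8.833 rel -0.0603 a 0.1226 n 35339 lean -0.0015 [0.4412 0.2031 0.2359] [-3.1401 -0.0007  2.8006] [-3.8177 -4.8728  5.1936]
8.883 rel -0.0610 a 0.1226 n 35257 lean -0.0016 [0.4412 0.2031 0.2359] [-3.14   -0.0008  2.8006] [-2.9393 -4.8036  5.9957]
```

```bash
cat > mpc.py <<'E'
# usage: mpc.py [n pictures]; prints the lean schedule for the next call
import sys
from h import *
from workcell import monitor
from scipy.optimize import minimize
np.set_printoptions(precision=4,suppress=True)
N=int(sys.argv[1]) if len(sys.argv)>1 else 3
ts,ph,th=[],[],[]
for i in range(N):
    s=monitor.observe(); p,d=optics.grab_frame("wrist"); g=glass_angle(wcloud(d))
    l=-((s["tool_rot"][0]%(2*np.pi))-np.pi); ts.append(s["clock"]); th.append(l); ph.append(g[0]+l)
    print(round(s["clock"],3),"rel %.4f a %.4f"%g[:2],"lean %.4f abs %.4f"%(l,ph[-1]))
s=monitor.observe()
print("pos",s["position"],"rot",s["tool_rot"],"F",s["force"],"q7 %.2f"%s["qpos"][6])
v=np.polyfit(np.array(ts)-ts[-1],ph,1); dt=s["clock"]-ts[-1]
x0=np.array([ph[-1]+v[0]*dt,v[0]]); t0=th[-1]; print("state",x0,"lean",t0)
def sim(u,rows=18):
    cmd=np.r_[t0,u,np.full(max(0,rows-len(u)),u[-1])][:rows+1]; f,w=x0; a=t0; out=[]; h=1/96
    for r in range(rows):
        for k in range(8):
            c=cmd[r]+(cmd[r+1]-cmd[r])*(k+1)/8; da=(c-a)/.04; a+=da*h
            rel=w-da
            w+=h*(.0314*f-.025*(f-a)-.0008*rel-.0003*np.tanh(rel/.01))/.0022; f+=h*w
        out.append((f,w,a))
    return np.array(out)
def cost(q):
    u=np.interp(np.arange(1,16),[0,1,3,5,8,11,15],np.r_[t0,q]); o=sim(u)
    return 300*((o[:,0]**2).sum()+.3*(o[:,1]**2).sum()+8*o[-1,0]**2+5*o[-1,1]**2+3*o[-1,2]**2)+20*(np.diff(np.r_[t0,u])**2).sum()*3
r=minimize(cost,np.full(6,t0),method="SLSQP",bounds=[(-.13,.13)]*6)
u=np.interp(np.arange(1,16),[0,1,3,5,8,11,15],np.r_[t0,r.x]); o=sim(u)
print("lean plan",u[:10]); print("abs pred",o[4::5,0],o[4::5,1])
print("rot_x shares",np.round(-(u[:5]-t0)/2.0944,3),"lin_y shares",np.round(-.71*(u[:5]-t0),3))
E
python3 mpc.py 1; python3 mpc.py 3
```

```text
8.933 rel -0.0614 a 0.1226 lean -0.0017 abs -0.0631
pos [0.4412 0.2031 0.2359] rot [-3.14   -0.0008  2.8007] F [-3.0043 -5.2229  6.2518] q7 0.42
 ** On entry to DLASCL parameter number  4 had an illegal value
8.983 rel -0.0620 a 0.1226 lean -0.0016 abs -0.0636
9.033 rel -0.0627 a 0.1226 lean -0.0016 abs -0.0643
9.083 rel -0.0633 a 0.1226 lean -0.0016 abs -0.0649
pos [0.4412 0.203  0.2359] rot [-3.1399 -0.0008  2.8007] F [-3.1219 -4.8674  5.9291] q7 0.42
state [-0.0656 -0.0135] lean -0.0016296144844103466
lean plan [0.0855 0.0593 0.0331 0.0201 0.0072 0.0107 0.0143 0.0178 0.0112 0.0045]
abs pred [-0.0383 -0.0151 -0.0078] [0.0775 0.0392 0.0173]
rot_x shares [-0.042 -0.029 -0.017 -0.01  -0.004] lin_y shares [-0.062 -0.043 -0.025 -0.015 -0.006]
  lhs /= scale
Traceback (most recent call last):
  File "mpc.py", line 15, in <module>
    v=np.polyfit(np.array(ts)-ts[-1],ph,1); dt=s["clock"]-ts[-1]
numpy.linalg.LinAlgError: SVD did not converge in Linear Least Squares
```

Emit:
apply_moves:
  linear:
    - [0,0,-0.06]
    - [0,0,-0.12]
    - [0,-0.007,-0.18]
    - [0,-0.014,-0.22]
    - [0,-0.021,-0.22]
  delta_rot:
    - [0,0,0]
    - [0,0,0]
    - [-0.005,0,0]
    - [-0.01,0,0]
    - [-0.014,0,0]

```text
clock: 9.55
position: [0.4407, 0.2015, 0.2585]
tool_rot: [3.112, -0.0, 2.801]
force: [0.5, -0.7, -9.1]
grip_width: 0.0245
finger_force: 99.0
```

```bash
sed -i 's/+20\*/+200*/' mpc.py; python3 mpc.py 3
```

```text
9.55 rel -0.1049 a 0.1229 lean 0.0298 abs -0.0750
9.6 rel -0.1043 a 0.1229 lean 0.0297 abs -0.0746
9.65 rel -0.1026 a 0.1230 lean 0.0284 abs -0.0742
pos [0.4404 0.2009 0.2575] rot [ 3.1139 -0.0012  2.8006] F [-0.287   0.2638 -9.6169] q7 0.48
state [-0.0738  0.008 ] lean 0.028352991906537728
lean plan [0.048  0.0468 0.0456 0.0333 0.0209 0.0174 0.0138 0.0102 0.0114 0.0126]
abs pred [-0.047  -0.0202 -0.0074] [0.0851 0.0442 0.0131]
rot_x shares [-0.009 -0.009 -0.008 -0.002  0.004] lin_y shares [-0.014 -0.013 -0.012 -0.003  0.005]
```

Emit:
apply_moves:
  linear:
    - [0,-0.014,0]
    - [0,-0.013,0]
    - [0,-0.012,0]
    - [0,-0.003,0]
    - [0,0.005,0]
  delta_rot:
    - [-0.009,0,0]
    - [-0.009,0,0]
    - [-0.008,0,0]
    - [-0.002,0,0]
    - [0.004,0,0]

```text
clock: 10.12
position: [0.4407, 0.2018, 0.2576]
tool_rot: [3.123, -0.001, 2.801]
force: [0.2, -0.0, -8.7]
grip_width: 0.0249
finger_force: 99.0
```

```bash
python3 mpc.py 3
```

```text
10.117 rel -0.0584 a 0.1229 lean 0.0183 abs -0.0401
10.167 rel -0.0519 a 0.1229 lean 0.0176 abs -0.0344
10.217 rel -0.0487 a 0.1229 lean 0.0190 abs -0.0297
pos [0.4406 0.2026 0.2575] rot [ 3.1221 -0.0016  2.8023] F [-0.4154  0.5516 -8.581 ] q7 0.47
state [-0.0245  0.104 ] lean 0.019015206141895113
lean plan [-0.0065 -0.0109 -0.0152 -0.0137 -0.0123 -0.0104 -0.0086 -0.0067 -0.006
 -0.0054]
abs pred [-0.0041 -0.002  -0.0003] [0.0045 0.0037 0.0054]
rot_x shares [0.012 0.014 0.016 0.016 0.015] lin_y shares [0.018 0.021 0.024 0.023 0.022]
```

Emit:
apply_moves:
  linear:
    - [0,0.018,0]
    - [0,0.021,0]
    - [0,0.024,0]
    - [0,0.023,0]
    - [0,0.022,0]
  delta_rot:
    - [0.012,0,0]
    - [0.014,0,0]
    - [0.016,0,0]
    - [0.016,0,0]
    - [0.015,0,0]

```text
clock: 10.68
position: [0.4413, 0.204, 0.2576]
tool_rot: [-3.13, -0.001, 2.801]
force: [-0.1, -0.5, -9.1]
grip_width: 0.0251
finger_force: 99.0
```

```bash
python3 mpc.py 3
```

```text
10.683 rel -0.0017 a 0.1229 lean -0.0114 abs -0.0132
10.733 rel -0.0024 a 0.1229 lean -0.0112 abs -0.0136
10.783 rel -0.0026 a 0.1229 lean -0.0115 abs -0.0141
pos [0.4414 0.2037 0.2576] rot [-3.13   -0.0012  2.8009] F [ 0.8077 -0.1525 -9.2563] q7 0.44
state [-0.0145 -0.009 ] lean -0.011480043568885101
lean plan [0.0008 0.0043 0.0078 0.0088 0.0098 0.01   0.0101 0.0103 0.0107 0.0111]
abs pred [-0.0105 -0.0046 -0.0013] [ 0.02    0.0135 -0.0056]
rot_x shares [-0.006 -0.008 -0.009 -0.01  -0.01 ] lin_y shares [-0.009 -0.011 -0.014 -0.014 -0.015]
```

Emit:
apply_moves:
  linear:
    - [0,-0.01,0]
    - [0,-0.014,0]
    - [0,-0.014,0]
    - [0,-0.012,0]
    - [0,-0.009,0]
  delta_rot:
    - [-0.007,0,0]
    - [-0.01,0,0]
    - [-0.01,0,0]
    - [-0.008,0,0]
    - [-0.006,0,0]

```text
clock: 11.25
position: [0.4411, 0.2029, 0.2577]
tool_rot: [3.141, -0.001, 2.801]
force: [-0.3, 0.5, -8.9]
grip_width: 0.0252
finger_force: 99.1
```

```bash
python3 mpc.py 3
```

```text
11.25 rel -0.0145 a 0.1229 lean 0.0003 abs -0.0142
11.3 rel -0.0145 a 0.1229 lean 0.0001 abs -0.0144
11.35 rel -0.0156 a 0.1229 lean 0.0005 abs -0.0151
pos [0.441  0.2033 0.2576] rot [ 3.1409 -0.0014  2.8016] F [ 0.6312  0.1746 -9.0871] q7 0.45
state [-0.0155 -0.0089] lean 0.0005141191149959923
lean plan [0.0063 0.0081 0.01   0.0105 0.011  0.0108 0.0107 0.0106 0.0109 0.0112]
abs pred [-0.0096 -0.0042 -0.0011] [ 0.0182  0.0127 -0.0059]
rot_x shares [-0.003 -0.004 -0.005 -0.005 -0.005] lin_y shares [-0.004 -0.005 -0.007 -0.007 -0.007]
```

Emit:
apply_moves:
  linear:
    - [0,-0.01,0]
    - [0,-0.021,0]
    - [0,-0.021,0]
    - [0,-0.01,0]
    - [0,0,0]
  delta_rot:
    - [-0.007,0,0]
    - [-0.014,0,0]
    - [-0.014,0,0]
    - [-0.007,0,0]
    - [0,0,0]

```text
clock: 11.82
position: [0.4412, 0.2028, 0.2578]
tool_rot: [-3.141, -0.001, 2.8]
force: [0.2, 0.2, -8.7]
grip_width: 0.0252
finger_force: 99.1
```

```bash
python3 mpc.py 3
```

```text
11.817 rel 0.0019 a 0.1229 lean -0.0007 abs 0.0012
11.867 rel 0.0058 a 0.1229 lean -0.0016 abs 0.0042
11.917 rel 0.0068 a 0.1228 lean 0.0001 abs 0.0069
pos [0.4411 0.2038 0.2576] rot [ 3.1409 -0.0015  2.8022] F [ 1.0191  0.5092 -8.2515] q7 0.45
state [0.0098 0.0572] lean 7.001258920436015e-05
lean plan [-0.0177 -0.0195 -0.0213 -0.0185 -0.0157 -0.0143 -0.013  -0.0116 -0.0118
 -0.0121]
abs pred [0.0121 0.0051 0.0014] [-0.0202 -0.0142  0.0045]
rot_x shares [0.008 0.009 0.01  0.009 0.008] lin_y shares [0.013 0.014 0.015 0.013 0.011]
```

Emit:
apply_moves:
  linear:
    - [0,0.01,0]
    - [0,0.014,0]
    - [0,0.011,0]
    - [0,0.006,0]
    - [0,0.002,0]
  delta_rot:
    - [0.007,0,0]
    - [0.01,0,0]
    - [0.008,0,0]
    - [0.004,0,0]
    - [0.001,0,0]

```text
clock: 12.38
position: [0.4411, 0.2032, 0.2576]
tool_rot: [-3.141, -0.001, 2.801]
force: [-0.6, -0.2, -8.6]
grip_width: 0.0254
finger_force: 99.1
```

```bash
python3 mpc.py 3
```

```text
12.383 rel 0.0026 a 0.1229 lean -0.0006 abs 0.0020
12.433 rel 0.0014 a 0.1229 lean -0.0004 abs 0.0010
12.483 rel 0.0009 a 0.1229 lean -0.0011 abs -0.0002
pos [0.4412 0.2029 0.2577] rot [-3.1403 -0.0011  2.8007] F [-0.1383  0.5294 -9.9948] q7 0.45
state [-0.0012 -0.0213] lean -0.0010635598188892814
lean plan [0.0007 0.0012 0.0017 0.0019 0.0021 0.0021 0.0022 0.0023 0.0022 0.0022]
abs pred [-0.0018 -0.0008 -0.0007] [ 0.0036  0.0014 -0.0007]
rot_x shares [-0.001 -0.001 -0.001 -0.001 -0.001] lin_y shares [-0.001 -0.002 -0.002 -0.002 -0.002]
```

Emit:
apply_moves:
  linear:
    - [0,0,0]
    - [0,0,0]
    - [0,0,0]
    - [0,0,0]
    - [0,0,0]
  delta_rot:
    - [-0.001,0,0]
    - [-0.001,0,0]
    - [-0.001,0,0]
    - [0,0,0]
    - [0,0,0]

```text
clock: 12.95
position: [0.4411, 0.2034, 0.2576]
tool_rot: [-3.14, -0.001, 2.801]
force: [0.1, -0.3, -8.9]
grip_width: 0.025
finger_force: 99.0
```

```bash
python3 mpc.py 3; python3 - <<'E'
from h import *
f=np.load("w3.npz"); T=f["T"]; z=.236-T[...,2]
t=(z>.278)&(z<.292)&(np.abs(T[...,1])<.03)&(np.abs(T[...,0])<.05); print(t.sum(),np.percentile(T[t],[1,50,99],axis=0))
E
```

```text
12.95 rel -0.0007 a 0.1229 lean -0.0015 abs -0.0022
13.0 rel -0.0009 a 0.1229 lean -0.0014 abs -0.0023
13.05 rel -0.0011 a 0.1229 lean -0.0013 abs -0.0024
pos [0.4411 0.2033 0.2576] rot [-3.1402 -0.0013  2.8014] F [-0.1907  0.366  -8.4278] q7 0.45
state [-0.0026 -0.0021] lean -0.001342478450843121
lean plan [-0.0004 -0.0001  0.0002  0.0004  0.0006  0.0007  0.0008  0.0009  0.0009
  0.0009]
abs pred [-0.0013 -0.0006 -0.0004] [ 0.0027  0.0011 -0.0001]
rot_x shares [-0.    -0.001 -0.001 -0.001 -0.001] lin_y shares [-0.001 -0.001 -0.001 -0.001 -0.001]
8693 [[-0.01343702 -0.02922035 -0.05542792]
 [ 0.01235589  0.00056164 -0.04889919]
 [ 0.03091487  0.02729019 -0.04250104]]
```

The glass is upright and at rest with the stand clear of the table. Now the first carry segment.

Emit:
apply_moves:
  linear:
    - [-0.001,-0.002,0]
    - [-0.005,-0.009,0]
    - [-0.012,-0.02,0]
    - [-0.022,-0.036,0]
    - [-0.034,-0.056,0]
  delta_rot:
    - [-0.002,0,0]
    - [-0.004,0,0]
    - [-0.004,0,-0.001]
    - [-0.004,0,-0.002]
    - [-0.004,0,-0.003]

```text
clock: 13.52
position: [0.4425, 0.1967, 0.2577]
tool_rot: [3.135, -0.001, 2.808]
force: [0.2, -0.7, -8.7]
grip_width: 0.025
finger_force: 99.0
```

Emit:
apply_moves:
  linear:
    - [-0.014,-0.024,0]
    - [-0.032,-0.053,0]
    - [-0.052,-0.087,0]
    - [-0.074,-0.124,0]
    - [-0.1,-0.167,0]
  delta_rot:
    - [0,0,-0.001]
    - [0,0,-0.003]
    - [0,0,-0.004]
    - [0,0,-0.006]
    - [0,0,-0.008]

```text
clock: 13.93
position: [0.4465, 0.1774, 0.2575]
tool_rot: [3.135, -0.001, 2.825]
force: [-0.2, 0.1, -8.9]
grip_width: 0.0248
finger_force: 99.0
```

Emit:
apply_moves:
  linear:
    - [-0.028,-0.047,0]
    - [-0.059,-0.098,0]
    - [-0.092,-0.153,0]
    - [-0.128,-0.213,0]
    - [-0.167,-0.278,0]
  delta_rot:
    - [0,0,-0.002]
    - [0,0,-0.005]
    - [0,0,-0.008]
    - [0,0,-0.011]
    - [0.002,0,-0.014]

```text
clock: 14.35
position: [0.4538, 0.1454, 0.2573]
tool_rot: [3.139, -0.001, 2.854]
force: [0.5, 0.0, -8.5]
grip_width: 0.025
finger_force: 99.1
```

Emit:
apply_moves:
  linear:
    - [-0.038,-0.064,0]
    - [-0.075,-0.125,0]
    - [-0.108,-0.18,0]
    - [-0.138,-0.231,0]
    - [-0.167,-0.278,0]
  delta_rot:
    - [0.004,0,-0.003]
    - [0.006,0,-0.006]
    - [0.006,0,-0.009]
    - [0.006,0,-0.012]
    - [0.006,0,-0.014]

```text
clock: 14.77
position: [0.4619, 0.1142, 0.2572]
tool_rot: [-3.132, -0.001, 2.883]
force: [-0.3, -0.7, -8.2]
grip_width: 0.0247
finger_force: 99.1
```

Emit:
apply_moves:
  linear:
    - [-0.025,-0.042,0]
    - [-0.048,-0.08,0]
    - [-0.068,-0.113,0]
    - [-0.085,-0.142,0]
    - [-0.1,-0.167,0]
  delta_rot:
    - [0,0,-0.002]
    - [0,0,-0.004]
    - [0,0,-0.006]
    - [0,0,-0.007]
    - [0,0,-0.008]

```text
clock: 15.18
position: [0.4672, 0.0958, 0.2573]
tool_rot: [-3.132, -0.001, 2.9]
force: [-0.5, 0.4, -8.9]
grip_width: 0.0248
finger_force: 99.1
```

Emit:
apply_moves:
  linear:
    - [-0.012,-0.02,0]
    - [-0.022,-0.036,0]
    - [-0.028,-0.047,0]
    - [-0.032,-0.054,0]
    - [-0.034,-0.056,0]
  delta_rot:
    - [0,0,-0.001]
    - [0,0,-0.002]
    - [0,0,-0.003]
    - [-0.002,0,-0.003]
    - [-0.004,0,-0.003]

```text
clock: 15.6
position: [0.4691, 0.0899, 0.2574]
tool_rot: [-3.141, -0.001, 2.906]
force: [-0.2, -0.3, -9.3]
grip_width: 0.0249
finger_force: 99.2
```

```bash
python3 mpc.py 3
```

```text
15.6 rel -0.0183 a 0.1229 lean -0.0008 abs -0.0192
15.65 rel -0.0183 a 0.1229 lean -0.0005 abs -0.0188
15.7 rel -0.0175 a 0.1228 lean -0.0009 abs -0.0184
pos [0.4691 0.0898 0.2574] rot [-3.1404 -0.0013  2.9058] F [-0.4218 -0.4465 -9.1358] q7 0.81
state [-0.0181  0.0075] lean -0.0009479553527556028
lean plan [0.0042 0.006  0.0078 0.0087 0.0097 0.0098 0.0099 0.01   0.0104 0.0108]
abs pred [-0.0098 -0.0042 -0.0012] [ 0.0188  0.013  -0.0061]
rot_x shares [-0.002 -0.003 -0.004 -0.005 -0.005] lin_y shares [-0.004 -0.005 -0.006 -0.007 -0.008]
```

Emit:
apply_moves:
  linear:
    - [0,-0.009,0]
    - [0,-0.018,0]
    - [0,-0.015,0]
    - [0,-0.004,0]
    - [0,0.004,0]
  delta_rot:
    - [-0.006,0,0]
    - [-0.012,0,0]
    - [-0.01,0,0]
    - [-0.003,0,0]
    - [0.003,0,0]

```text
clock: 16.17
position: [0.4693, 0.0902, 0.2575]
tool_rot: [-3.133, -0.001, 2.905]
force: [0.4, 0.2, -9.1]
grip_width: 0.0249
finger_force: 99.1
```

```bash
python3 mpc.py 3
```

```text
16.167 rel 0.0004 a 0.1229 lean -0.0090 abs -0.0086
16.217 rel 0.0022 a 0.1228 lean -0.0096 abs -0.0074
16.267 rel 0.0016 a 0.1228 lean -0.0081 abs -0.0065
pos [0.4692 0.0909 0.2574] rot [-3.134  -0.0014  2.9071] F [ 0.0334  0.0286 -9.0248] q7 0.80
state [-0.0055  0.0209] lean -0.008123282234697715
lean plan [-0.0071 -0.006  -0.005  -0.0043 -0.0036 -0.0031 -0.0026 -0.0021 -0.0018
 -0.0015]
abs pred [-0.0025 -0.0012 -0.0004] [0.0047 0.0022 0.002 ]
rot_x shares [-0.    -0.001 -0.001 -0.002 -0.002] lin_y shares [-0.001 -0.001 -0.002 -0.003 -0.003]
```

Emit:
apply_moves:
  linear:
    - [-0.001,-0.002,0]
    - [-0.005,-0.011,0]
    - [-0.011,-0.024,0]
    - [-0.02,-0.043,0]
    - [-0.031,-0.067,0]
  delta_rot:
    - [-0.004,0,0]
    - [-0.008,0,-0.001]
    - [-0.008,0,-0.002]
    - [-0.008,0,-0.003]
    - [-0.008,0,-0.004]

```text
clock: 16.73
position: [0.4707, 0.0826, 0.2575]
tool_rot: [3.132, -0.001, 2.914]
force: [-0.3, -0.6, -8.6]
grip_width: 0.0251
finger_force: 99.1
```

Emit:
apply_moves:
  linear:
    - [-0.013,-0.029,0]
    - [-0.029,-0.064,0]
    - [-0.048,-0.104,0]
    - [-0.068,-0.149,0]
    - [-0.092,-0.2,0]
  delta_rot:
    - [0,0,-0.002]
    - [0,0,-0.004]
    - [0,0,-0.007]
    - [0,0,-0.01]
    - [0,0,-0.013]

```text
clock: 17.15
position: [0.4752, 0.0609, 0.2572]
tool_rot: [3.132, -0.001, 2.942]
force: [0.4, 0.4, -9.8]
grip_width: 0.0248
finger_force: 99.1
```

Emit:
apply_moves:
  linear:
    - [-0.026,-0.056,0]
    - [-0.054,-0.118,0]
    - [-0.084,-0.184,0]
    - [-0.117,-0.256,0]
    - [-0.153,-0.334,0]
  delta_rot:
    - [0,0,-0.004]
    - [0,0,-0.008]
    - [0,0,-0.012]
    - [0,0,-0.017]
    - [0.002,0,-0.022]

```text
clock: 17.57
position: [0.4836, 0.0247, 0.2569]
tool_rot: [3.137, -0.001, 2.988]
force: [-0.1, -0.4, -9.3]
grip_width: 0.025
finger_force: 99.0
```

Emit:
apply_moves:
  linear:
    - [-0.035,-0.077,0]
    - [-0.069,-0.15,0]
    - [-0.099,-0.216,0]
    - [-0.127,-0.277,0]
    - [-0.153,-0.334,0]
  delta_rot:
    - [0.004,0,-0.005]
    - [0.007,0,-0.01]
    - [0.007,0,-0.014]
    - [0.007,0,-0.018]
    - [0.007,0,-0.022]

```text
clock: 17.98
position: [0.4937, -0.0103, 0.2567]
tool_rot: [-3.132, -0.001, 3.035]
force: [-0.1, -0.2, -8.2]
grip_width: 0.0249
finger_force: 99.1
```

Emit:
apply_moves:
  linear:
    - [-0.023,-0.05,0]
    - [-0.044,-0.096,0]
    - [-0.062,-0.136,0]
    - [-0.078,-0.17,0]
    - [-0.092,-0.2,0]
  delta_rot:
    - [0,0,-0.003]
    - [0,0,-0.006]
    - [0,0,-0.009]
    - [0,0,-0.011]
    - [0,0,-0.013]

```text
clock: 18.4
position: [0.5006, -0.0308, 0.2569]
tool_rot: [-3.132, -0.001, 3.061]
force: [-0.7, 0.2, -9.0]
grip_width: 0.0249
finger_force: 99.0
```

Emit:
apply_moves:
  linear:
    - [-0.011,-0.024,0]
    - [-0.02,-0.043,0]
    - [-0.026,-0.056,0]
    - [-0.03,-0.065,0]
    - [-0.031,-0.067,0]
  delta_rot:
    - [0,0,-0.002]
    - [0,0,-0.003]
    - [0,0,-0.004]
    - [-0.002,0,-0.004]
    - [-0.005,0,-0.004]

```text
clock: 18.82
position: [0.5031, -0.0374, 0.257]
tool_rot: [3.14, -0.001, 3.07]
force: [0.9, -0.1, -8.9]
grip_width: 0.0251
finger_force: 99.1
```

```bash
python3 mpc.py 3
```

```text
18.817 rel -0.0243 a 0.1228 lean 0.0014 abs -0.0228
18.867 rel -0.0238 a 0.1228 lean 0.0020 abs -0.0218
18.917 rel -0.0230 a 0.1228 lean 0.0015 abs -0.0216
pos [ 0.503  -0.0375  0.257 ] rot [ 3.1405 -0.0011  3.0691] F [-0.032  -0.4852 -8.4014] q7 1.23
state [-0.0209  0.0128] lean 0.0014543772418904588
lean plan [0.0071 0.0089 0.0106 0.0111 0.0116 0.0115 0.0113 0.0112 0.0115 0.0118]
abs pred [-0.011  -0.0048 -0.0013] [ 0.0203  0.0135 -0.0049]
rot_x shares [-0.003 -0.004 -0.004 -0.005 -0.005] lin_y shares [-0.004 -0.005 -0.007 -0.007 -0.007]
```

Emit:
apply_moves:
  linear:
    - [0,-0.009,0]
    - [0,-0.018,0]
    - [0,-0.015,0]
    - [0,-0.003,0]
    - [0,0.003,0]
  delta_rot:
    - [-0.006,0,0]
    - [-0.012,0,0]
    - [-0.01,0,0]
    - [-0.002,0,0]
    - [0.003,0,0]

```text
clock: 19.38
position: [0.5031, -0.0371, 0.257]
tool_rot: [-3.135, -0.001, 3.069]
force: [0.0, 0.2, -9.3]
grip_width: 0.0251
finger_force: 99.0
```

```bash
cat > slate.py <<'E'
from h import *
from workcell import monitor
np.set_printoptions(precision=4,suppress=True)
s=monitor.observe(); p,d=optics.grab_frame("wrist"); R=Ro.from_euler("xyz",s["tool_rot"]).as_matrix()
T=wcloud(d); W=T@R.T+s["position"]; q=p.astype(int); cv2.imwrite("pics/w4.png",p[:,:,::-1]); np.savez("w4.npz",p=p,W=W)
m=(q.max(2)<100)&((q.max(2)-q.min(2))<25)&(np.abs(W[...,2]-.008)<.008)
P=W[m]; S=Ro.from_euler("z",6.1-90,degrees=True).as_matrix()
L=(P-[.527,-.189,0])@S; k=(np.abs(L[:,0])<.22)&(np.abs(L[:,1])<.19); print(k.sum(),"slate-frame extents",np.percentile(L[k],[.5,99.5],axis=0),"z",np.median(P[k][:,2]))
E
python3 mpc.py 3; python3 slate.py
```

```text
19.383 rel -0.0025 a 0.1228 lean -0.0069 abs -0.0094
19.433 rel -0.0004 a 0.1228 lean -0.0072 abs -0.0076
19.483 rel -0.0010 a 0.1228 lean -0.0060 abs -0.0070
pos [ 0.5031 -0.0365  0.2571] rot [-3.1361 -0.0009  3.0706] F [ 0.1356  0.0142 -8.1594] q7 1.23
state [-0.0058  0.0241] lean -0.005995218934359503
lean plan [-0.0054 -0.0044 -0.0035 -0.0029 -0.0022 -0.0018 -0.0014 -0.001  -0.0008
 -0.0006]
abs pred [-0.0025 -0.0012 -0.0005] [0.0048 0.0021 0.0014]
rot_x shares [-0.    -0.001 -0.001 -0.001 -0.002] lin_y shares [-0.    -0.001 -0.002 -0.002 -0.003]
4638 slate-frame extents [[-0.1719 -0.1432  0.0064]
 [ 0.0288  0.147   0.0102]] z 0.008298717753454157
```

View pics/w4.png

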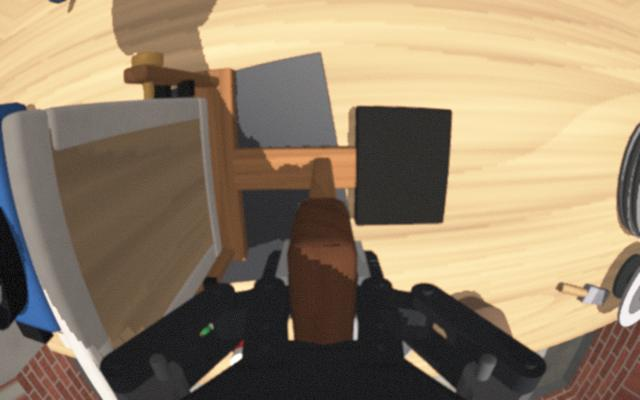

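```bash
python3 - <<'E'
from h import *
from scipy.ndimage import gaussian_filter
np.set_printoptions(precision=4,suppress=True)
f=np.load("w4.npz"); q=f["p"].astype(float); W=f["W"]; S=Ro.from_euler("z",6.1-90,degrees=True).as_matrix()
g=gaussian_filter(q[...,0]-q[...,2],1)   # wood is warm, slate neutral
def sub(line): # first crossing of half level
    a=np.array(line); h=(a.min()+a.max())/2; i=np.where(np.diff(np.sign(a-h)))[0][0]; return i+(h-a[i])/(a[i+1]-a[i])
def proj(us,vs):
    c=optics.camera_info("wrist"); 
    out=[]
    for u,v in zip(us,vs):
        i,j=int(u),int(v); fu,fv=u-i,v-j   # ray direction by interpolation of rays to z=.008
        out.append((o+0)) if 0 else out.append(ray(u,v))
    return np.array(out)
from workcell import monitor
s=monitor.observe(); R=Ro.from_euler("xyz",s["tool_rot"]).as_matrix(); c=optics.camera_info("wrist"); M=c["T_tool_cam"]
print(s["position"],s["tool_rot"])
def ray(u,v):
    x,y=(u-c["cx"])/c["fx"],(v-c["cy"])/c["fy"]; r=np.hypot(x,y); d=np.r_[np.sin(r)*x/r,np.sin(r)*y/r,np.cos(r)]
    o=R@M[:3,3]+s["position"]; d=R@M[:3,:3]@d; return o+d*(.008-o[2])/d[2]
vs=np.arange(66,138,4); us=[305+sub(g[v,305:350]) for v in vs]
L=(proj(us,vs)-[.527,-.189,0])@S; print("back edge x",L[:,0].mean(),"slope dx/dy",np.polyfit(L[:,1],L[:,0],1))
us=np.arange(246,306,4); vs=[45+sub(g[45:85,u]) for u in us]
L=(proj(us,vs)-[.527,-.189,0])@S; print("near edge y",L[:,1].mean(),"slope dy/dx",np.polyfit(L[:,0],L[:,1],1))
E
```

```text
[ 0.5031 -0.0367  0.257 ] [-3.1363 -0.001   3.0702]
back edge x -0.17583577785767712 slope dx/dy [ 0.0023 -0.1756]
near edge y -0.1475718584251418 slope dy/dx [-0.0016 -0.1478]
```

Wrist view: the slate's back edge runs from (320,52) to (337,145), under the spine. Its centre comes out at about (0.528, -0.192) at 6.1°. Now the last carry segment.

Emit:
apply_moves:
  linear:
    - [0,-0.002,0]
    - [-0.001,-0.008,0]
    - [-0.002,-0.017,0]
    - [-0.004,-0.031,0]
    - [-0.007,-0.048,0]
  delta_rot:
    - [-0.003,0,0]
    - [-0.006,0,0]
    - [-0.007,0,-0.001]
    - [-0.007,0,-0.002]
    - [-0.007,0,-0.003]

```text
clock: 20.0
position: [0.5034, -0.0423, 0.257]
tool_rot: [3.132, -0.001, 3.076]
force: [0.3, 1.2, -9.4]
grip_width: 0.0249
finger_force: 99.0
```

Emit:
apply_moves:
  linear:
    - [-0.003,-0.022,0]
    - [-0.007,-0.047,0]
    - [-0.011,-0.076,0]
    - [-0.015,-0.109,0]
    - [-0.021,-0.146,0]
  delta_rot:
    - [0,0,-0.001]
    - [0,0,-0.003]
    - [0,0,-0.004]
    - [0,0,-0.006]
    - [0,0,-0.008]

```text
clock: 20.42
position: [0.5045, -0.057, 0.2569]
tool_rot: [3.132, -0.001, 3.093]
force: [0.4, 0.1, -8.5]
grip_width: 0.0249
finger_force: 99.0
```

Emit:
apply_moves:
  linear:
    - [-0.006,-0.04,0]
    - [-0.012,-0.085,0]
    - [-0.019,-0.133,0]
    - [-0.026,-0.186,0]
    - [-0.034,-0.242,0]
  delta_rot:
    - [0,0,-0.002]
    - [0,0,-0.005]
    - [0,0,-0.007]
    - [0,0,-0.01]
    - [0,0,-0.013]

```text
clock: 20.83
position: [0.5067, -0.0816, 0.2566]
tool_rot: [3.132, -0.001, 3.12]
force: [0.8, 0.4, -8.4]
grip_width: 0.0252
finger_force: 99.0
```

Emit:
apply_moves:
  linear:
    - [-0.009,-0.06,0]
    - [-0.018,-0.124,0]
    - [-0.027,-0.192,0]
    - [-0.037,-0.264,0]
    - [-0.048,-0.339,0]
  delta_rot:
    - [0,0,-0.003]
    - [0,0,-0.007]
    - [0,0,-0.011]
    - [0,0,-0.014]
    - [0.002,0,-0.019]

```text
clock: 21.25
position: [0.5108, -0.116, 0.2563]
tool_rot: [3.136, -0.0, -3.123]
force: [-0.5, -0.2, -8.9]
grip_width: 0.0252
finger_force: 99.1
```

Emit:
apply_moves:
  linear:
    - [-0.011,-0.076,0]
    - [-0.021,-0.147,0]
    - [-0.031,-0.215,0]
    - [-0.04,-0.279,0]
    - [-0.048,-0.339,0]
  delta_rot:
    - [0.003,0,-0.004]
    - [0.005,0,-0.008]
    - [0.005,0,-0.012]
    - [0.005,0,-0.015]
    - [0.005,0,-0.019]

```text
clock: 21.67
position: [0.5163, -0.1495, 0.2561]
tool_rot: [-3.136, -0.0, -3.083]
force: [0.7, 0.4, -7.1]
grip_width: 0.0252
finger_force: 99.0
```

Emit:
apply_moves:
  linear:
    - [-0.008,-0.056,0]
    - [-0.015,-0.109,0]
    - [-0.022,-0.157,0]
    - [-0.029,-0.202,0]
    - [-0.034,-0.242,0]
  delta_rot:
    - [0,0,-0.003]
    - [0,0,-0.006]
    - [0,0,-0.009]
    - [0,0,-0.011]
    - [0,0,-0.013]

```text
clock: 22.08
position: [0.5211, -0.1732, 0.2562]
tool_rot: [-3.136, -0.001, -3.056]
force: [0.8, -0.3, -9.7]
grip_width: 0.0248
finger_force: 99.0
```

Emit:
apply_moves:
  linear:
    - [-0.005,-0.037,0]
    - [-0.01,-0.07,0]
    - [-0.014,-0.099,0]
    - [-0.018,-0.124,0]
    - [-0.021,-0.146,0]
  delta_rot:
    - [0,0,-0.002]
    - [0,0,-0.004]
    - [0,0,-0.005]
    - [0,0,-0.007]
    - [0,0,-0.008]

```text
clock: 22.5
position: [0.5244, -0.1874, 0.2563]
tool_rot: [-3.136, -0.001, -3.04]
force: [0.5, -0.7, -8.5]
grip_width: 0.0248
finger_force: 99.1
```

Emit:
apply_moves:
  linear:
    - [-0.002,-0.017,0]
    - [-0.004,-0.031,0]
    - [-0.006,-0.04,0]
    - [-0.007,-0.046,0]
    - [-0.007,-0.048,0]
  delta_rot:
    - [0,0,-0.001]
    - [0,0,-0.002]
    - [0,0,-0.002]
    - [-0.001,0,-0.003]
    - [-0.003,0,-0.003]

```text
clock: 22.92
position: [0.5255, -0.1918, 0.2564]
tool_rot: [3.14, -0.001, -3.033]
force: [0.3, 0.6, -8.4]
grip_width: 0.0251
finger_force: 99.1
```

```bash
python3 mpc.py 3
```

```text
22.917 rel -0.0125 a 0.1228 lean 0.0013 abs -0.0112
22.967 rel -0.0120 a 0.1228 lean 0.0017 abs -0.0103
23.017 rel -0.0110 a 0.1228 lean 0.0014 abs -0.0096
pos [ 0.5255 -0.1919  0.2564] rot [ 3.1404 -0.0007 -3.0339] F [ 0.3918 -0.0079 -8.7234] q7 1.68
state [-0.0088  0.0164] lean 0.001408624975114403
lean plan [0.0028 0.0036 0.0043 0.0047 0.0051 0.0052 0.0053 0.0054 0.0053 0.0052]
abs pred [-0.004  -0.0017 -0.0015] [ 0.0085  0.0035 -0.0022]
rot_x shares [-0.001 -0.001 -0.001 -0.002 -0.002] lin_y shares [-0.001 -0.002 -0.002 -0.002 -0.003]
```

```bash
python3 slate.py; python3 mpc.py 2 | head -2; python3 - <<'E'
from h import *
p,d=optics.grab_frame("top"); cv2.imwrite("pics/t5.png",p[100:340,230:560,::-1].repeat(2,0).repeat(2,1)); np.savez("t5.npz",p=p,d=d)
E
```

```text
19449 slate-frame extents [[-0.1722 -0.1457  0.0062]
 [ 0.1708  0.1456  0.0103]] z 0.008268355090237961
23.117 rel -0.0106 a 0.1228 lean 0.0012 abs -0.0094
23.167 rel -0.0106 a 0.1228 lean 0.0011 abs -0.0095
```

View pics/w4.png

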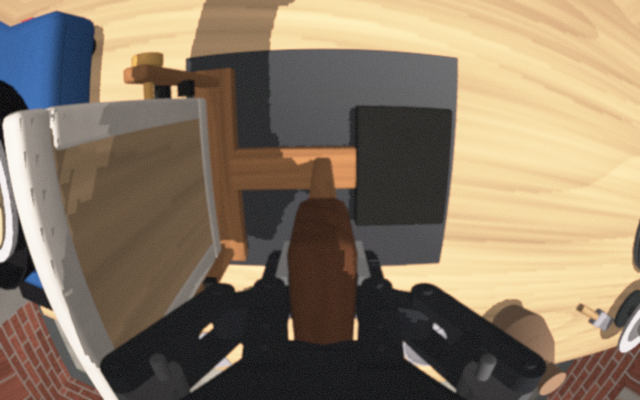

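View pics/t5.png

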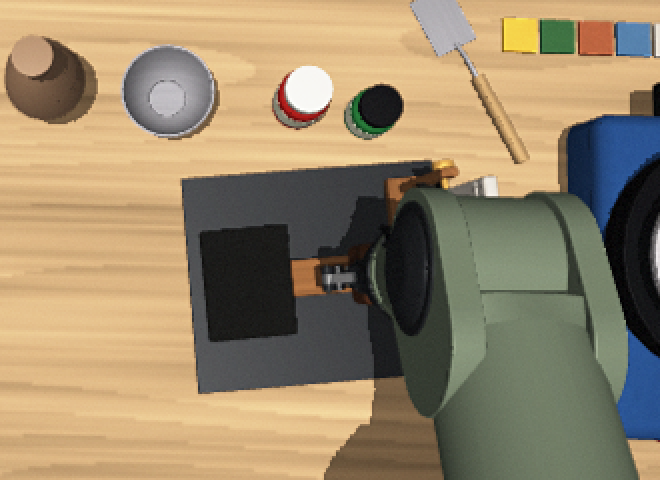

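Wrist view: the whole slate is visible, with its back edge at u≈450, near edge at v≈53 and far edge at v≈262. Top view: the weight sits inside the slate and all bystanders are in place. I'll fit the edges directly.

```bash
cat > edge.py <<'E'
from h import *
from scipy.ndimage import gaussian_filter
from workcell import monitor
np.set_printoptions(precision=4,suppress=True)
q=np.load("w4.npz")["p"].astype(float); g=gaussian_filter(q[...,0]-q[...,2],1)
s=monitor.observe(); R=Ro.from_euler("xyz",s["tool_rot"]).as_matrix(); c=optics.camera_info("wrist"); M=c["T_tool_cam"]
print(s["position"],s["tool_rot"])
def sub(a): h=(a.min()+a.max())/2; i=np.where(np.diff(np.sign(a-h)))[0][0]; return i+(h-a[i])/(a[i+1]-a[i])
def ray(u,v,z):
    x,y=(u-c["cx"])/c["fx"],(v-c["cy"])/c["fy"]; r=np.hypot(x,y); d=np.r_[np.sin(r)*x/r,np.sin(r)*y/r,np.cos(r)]
    o=R@M[:3,3]+s["position"]; d=R@M[:3,:3]@d; return R.T@(o+d*(z-o[2])/d[2]-s["position"])*[-1,-1,1]  # stand y, stand x
def rep(n,us,vs,z):
    T=np.array([ray(u,v,z) for u,v in zip(us,vs)]); X,Y=T[:,1],T[:,0]
    print(n,"x %.4f y %.4f"%(X.mean(),Y.mean()),"slope",np.polyfit(X,Y,1)[0] if np.ptp(X)>np.ptp(Y) else np.polyfit(Y,X,1)[0])
vs=np.arange(70,250,10); rep("back",[430+sub(g[v,430:475]) for v in vs],vs,.008)
us=np.arange(290,440,10); rep("near",us,[35+sub(g[35:75,u]) for u in us],.008)
us=np.arange(395,430,5); rep("far",us,[245+sub(g[245:280,u]) for u in us],.008)
b=gaussian_filter(q.sum(2),1)
us=np.arange(370,440,10); rep("weight near",us,[95+sub(b[95:118,u]) for u in us],s["position"][2]-.236+.02); rep("weight far",us,[214+sub(b[214:234,u]) for u in us],s["position"][2]-.236+.02)
vs=np.arange(115,215,10); rep("weight back",[438+sub(b[v,438:453]) for v in vs],vs,s["position"][2]-.236+.02)
E
python3 edge.py
```

```text
[ 0.5255 -0.1918  0.2564] [ 3.1405 -0.0006 -3.0336]
back x -0.1777 y -0.0110 slope 0.00016824747001428363
near x -0.0486 y -0.1451 slope 0.0008170261547330962
far x -0.1316 y 0.1510 slope 0.01574305668030435
weight near x -0.0919 y -0.0750 slope 0.011846125736852061
weight far x -0.1009 y 0.0735 slope 0.009787038423943234
weight back x -0.1601 y -0.0112 slope -0.05650365269489467
```

Emit:
apply_moves:
  linear:
    - [-0.01,-0.008,0]
    - [-0.02,-0.02,0]
    - [-0.03,-0.025,0]
    - [-0.03,-0.018,0]
    - [-0.03,-0.012,0]
  delta_rot:
    - [-0.005,0,0]
    - [-0.009,0,0]
    - [-0.008,0,0]
    - [-0.002,0,0]
    - [0.001,0,0]

```text
clock: 23.68
position: [0.5286, -0.1927, 0.2563]
tool_rot: [-3.14, -0.001, -3.034]
force: [1.2, -0.4, -9.1]
grip_width: 0.0248
finger_force: 99.1
```

```bash
python3 mpc.py 3
```

```text
23.683 rel 0.0038 a 0.1228 lean -0.0020 abs 0.0018
23.733 rel 0.0059 a 0.1228 lean -0.0022 abs 0.0037
23.783 rel 0.0062 a 0.1228 lean -0.0015 abs 0.0047
pos [ 0.5286 -0.1923  0.2565] rot [-3.1404 -0.0005 -3.0329] F [-0.4058  0.5272 -8.6704] q7 1.68
state [0.0061 0.0284] lean -0.001491369870024517
lean plan [-0.007  -0.008  -0.009  -0.0097 -0.0105 -0.0087 -0.0069 -0.0051 -0.0053
 -0.0055]
abs pred [0.0048 0.0022 0.0016] [-0.0164 -0.0042  0.0028]
rot_x shares [0.003 0.003 0.004 0.004 0.004] lin_y shares [0.004 0.005 0.005 0.006 0.006]
```

Emit:
apply_moves:
  linear:
    - [0,0.004,0.005]
    - [0,0.006,0.015]
    - [0,0.006,0.03]
    - [0,0.003,0.045]
    - [0,0,0.055]
  delta_rot:
    - [0.003,0,0]
    - [0.004,0,0]
    - [0.004,0,0]
    - [0.002,0,0]
    - [0,0,0]

```text
clock: 24.25
position: [0.5285, -0.1928, 0.2506]
tool_rot: [-3.141, -0.001, -3.034]
force: [-1.2, -0.3, -9.5]
grip_width: 0.0251
finger_force: 99.0
```

```bash
python3 mpc.py 3
```

```text
24.25 rel -0.0014 a 0.1228 lean -0.0005 abs -0.0020
24.3 rel -0.0025 a 0.1228 lean -0.0001 abs -0.0026
24.35 rel -0.0023 a 0.1227 lean -0.0005 abs -0.0028
pos [ 0.5285 -0.193   0.2507] rot [-3.1408 -0.0009 -3.0341] F [ 0.3439  0.5232 -9.0079] q7 1.67
state [-0.0032 -0.0083] lean -0.0004754197899492496
lean plan [0.0009 0.0013 0.0016 0.0019 0.0021 0.0021 0.0022 0.0023 0.0023 0.0022]
abs pred [-0.0019 -0.0009 -0.0007] [ 0.0039  0.0015 -0.0007]
rot_x shares [-0.001 -0.001 -0.001 -0.001 -0.001] lin_y shares [-0.001 -0.001 -0.001 -0.002 -0.002]
```

Emit:
apply_moves:
  linear:
    - [0,0,0.008]
    - [0,0,0.02]
    - [0,0,0.032]
    - [0,0,0.043]
    - [0,0,0.05]
  delta_rot:
    - [0,0,0]
    - [0,0,0]
    - [0,0,0]
    - [0,0,0]
    - [0,0,0]

```text
clock: 24.82
position: [0.5285, -0.1927, 0.2456]
tool_rot: [-3.141, -0.001, -3.034]
force: [-0.4, 0.3, -9.0]
grip_width: 0.0249
finger_force: 99.0
```

Emit:
apply_moves:
  linear:
    - [0,0,0.004]
    - [0,0,0.008]
    - [0,0,0.012]
    - [0,0,0.015]
    - [0,0,0.017]
  delta_rot:
    - [0,0,0]
    - [0,0,0]
    - [0,0,0]
    - [0,0,0]
    - [0,0,0]

```text
clock: 25.23
position: [0.5286, -0.1929, 0.2443]
tool_rot: [-3.14, -0.0, -3.034]
force: [-1.3, -1.3, -4.9]
grip_width: 0.0252
finger_force: 99.5
```

```bash
python3 mpc.py 3|head -5
```

```text
25.233 rel -0.0022 a 0.1227 lean -0.0012 abs -0.0034
25.283 rel -0.0019 a 0.1227 lean -0.0012 abs -0.0031
25.333 rel -0.0021 a 0.1227 lean -0.0011 abs -0.0032
pos [ 0.5287 -0.1929  0.2443] rot [-3.1404 -0.0004 -3.0338] F [ 0.1431 -0.6777 -6.496 ] q7 1.67
state [-0.0032  0.0016] lean -0.0011352966251307883
```

Emit:
apply_moves:
  linear:
    - [0,0,0.003]
    - [0,0,0.006]
    - [0,0,0.008]
    - [0,0,0.008]
    - [0,0,0.008]
  delta_rot:
    - [0,0,0]
    - [0,0,0]
    - [0,0,0]
    - [0,0,0]
    - [0,0,0]

```text
clock: 25.8
position: [0.5288, -0.1933, 0.244]
tool_rot: [-3.14, 0.0, -3.034]
force: [-3.1, -4.7, 3.2]
grip_width: 0.0251
finger_force: 100.8
```

Emit:
apply_moves:
  linear:
    - [0,0,0]
    - [0,0,0]
    - [0,0,0]
    - [0,0,0]
    - [0,0,0]
  delta_rot:
    - [0,0,0]
    - [0,0,0]
    - [0,0,0]
    - [0,0,0]
    - [0,0,0]
  force: 20

```text
clock: 26.22
position: [0.5288, -0.1933, 0.244]
tool_rot: [-3.14, 0.0, -3.034]
force: [-2.5, -4.4, 2.9]
grip_width: 0.025
finger_force: 100.8
```

```bash
python3 mpc.py 3|head -5
```

```text
26.217 rel 0.0002 a 0.1225 lean -0.0020 abs -0.0018
26.267 rel 0.0002 a 0.1225 lean -0.0020 abs -0.0018
26.317 rel 0.0003 a 0.1225 lean -0.0020 abs -0.0017
pos [ 0.5288 -0.1933  0.2439] rot [-3.1396  0.0001 -3.0342] F [-2.5081 -4.8436  4.1469] q7 1.67
state [-0.0016  0.001 ] lean -0.001999230539261543
```

Emit:
apply_moves:
  linear:
    - [0,-0.001,-0.002]
    - [0,-0.002,-0.003]
    - [0,-0.003,-0.004]
    - [0,-0.003,-0.004]
    - [0,-0.003,-0.004]
  delta_rot:
    - [0,0,0]
    - [0,0,0]
    - [0,0,0]
    - [0,0,0]
    - [0,0,0]
  gripper: -1
  force: 20

```text
clock: 26.78
position: [0.5287, -0.1933, 0.244]
tool_rot: [-3.14, -0.0, -3.034]
force: [-2.6, -5.6, 3.5]
grip_width: 0.0248
finger_force: 100.4
```

```bash
python3 mpc.py 3|head -5
```

```text
26.783 rel -0.0005 a 0.1225 lean -0.0014 abs -0.0019
26.833 rel -0.0007 a 0.1225 lean -0.0014 abs -0.0021
26.883 rel -0.0005 a 0.1226 lean -0.0014 abs -0.0019
pos [ 0.5287 -0.1933  0.244 ] rot [-3.1402 -0.0004 -3.034 ] F [-2.8021 -4.974   2.6186] q7 1.67
state [-0.0019 -0.0004] lean -0.001376344082243186
```

Emit:
apply_moves:
  linear:
    - [0,0,0]
    - [0,0,0]
    - [0,0,0]
    - [0,0,0]
    - [0,0,0]
  delta_rot:
    - [0,0,0]
    - [0,0,0]
    - [0,0,0]
    - [0,0,0]
    - [0,0,0]
  gripper: 0.1

```text
clock: 27.35
position: [0.5287, -0.1929, 0.2438]
tool_rot: [-3.141, -0.001, -3.033]
force: [0.0, 0.6, -1.0]
grip_width: 0.0468
finger_force: 0.0
```

```bash
python3 mpc.py 3|head -5
```

```text
27.35 rel -0.0014 a 0.1232 lean -0.0009 abs -0.0023
27.4 rel -0.0015 a 0.1232 lean -0.0009 abs -0.0024
27.45 rel -0.0017 a 0.1232 lean -0.0009 abs -0.0026
pos [ 0.5287 -0.193   0.2438] rot [-3.1406 -0.0005 -3.0336] F [ 0.0693 -0.2952 -0.5352] q7 1.67
state [-0.0028 -0.0029] lean -0.0009184834149440491
```

Emit:
apply_moves:
  linear:
    - [0,0,-0.05]
    - [0,0,-0.2]
    - [0,0,-0.4]
    - [0,0,-0.65]
    - [0,0,-0.9]
  delta_rot:
    - [0,0,0]
    - [0,0,0]
    - [0,0,0]
    - [0,0,0]
    - [0,0,0]

```text
clock: 27.92
position: [0.5284, -0.1928, 0.3351]
tool_rot: [-3.141, -0.001, -3.033]
force: [0.0, 0.0, 0.9]
grip_width: 0.0468
finger_force: 0.0
```

Emit:
apply_moves:
  linear:
    - [0,0,-0.2]
    - [0,0,-0.4]
    - [0,0,-0.55]
    - [0,0,-0.6]
    - [0,0,-0.6]
  delta_rot:
    - [0,0,0]
    - [0,0,0]
    - [0,0,0]
    - [0,0,0]
    - [0,0,0]

```text
clock: 28.33
position: [0.529, -0.1929, 0.3949]
tool_rot: [-3.14, 0.001, -3.034]
force: [-0.2, -0.5, -0.5]
grip_width: 0.0469
finger_force: 0.0
```

```bash
python3 - <<'E'
from h import *
from workcell import monitor
np.set_printoptions(precision=4,suppress=True)
optics.grab_frame("wrist"); s=monitor.observe(); p,d=optics.grab_frame("wrist"); R=Ro.from_euler("xyz",s["tool_rot"]).as_matrix()
W=wcloud(d)@R.T+s["position"]; np.savez("w6.npz",p=p,W=W); cv2.imwrite("pics/w6.png",p[:,:,::-1]); z=W[...,2]; q=p.astype(int)
S=Ro.from_euler("z",6.1-90,degrees=True).as_matrix(); L=(W-[.527,-.189,0])@S
t=(z>.283)&(z<.303)&(np.abs(L[...,0])<.05)&(np.abs(L[...,1])<.06); r=cv2.minAreaRect((L[t][:,:2]*1000).astype(np.float32)); print(s["position"],"grip in slate frame",r,np.median(z[t]))
m=(q.max(2)<100)&(np.ptp(q,2)<25)&(np.abs(z-.008)<.006)&(np.abs(L[...,0])<.2)&(np.abs(L[...,1])<.17); print("slate ext",np.percentile(L[m],[.3,99.7],axis=0))
w=(q.max(2)<60)&(np.ptp(q,2)<25)&(np.abs(z-.028)<.006)&(L[...,0]<0)&(L[...,0]>-.19); print("weight",cv2.minAreaRect((L[biggest(w)][:,:2]*1000).astype(np.float32)))
k=(z>.07)&(z<.31)&(L[...,0]>.06)&(L[...,0]<.2)&(np.abs(L[...,1])<.08); c=np.polyfit(z[k],L[k][:,0],1); e=np.abs(np.polyval(c,z)-L[...,0])<.006; k&=e; print("glass lean",np.polyfit(z[k],L[k][:,0],1),k.sum())
E
```

```text
[ 0.5287 -0.1929  0.3936] grip in slate frame ((3.813243865966797, 1.4719581604003906), (26.103036880493164, 62.25239562988281), 0.8490002751350403) 0.2924648926653747
slate ext [[-0.1722 -0.1461  0.0057]
 [ 0.1736  0.1464  0.0111]]
weight ((-95.00454711914062, 0.6896438598632812), (118.8748550415039, 147.57058715820312), 1.2038888931274414)
glass lean [0.0038 0.1266] 11175
```

View pics/w6.png

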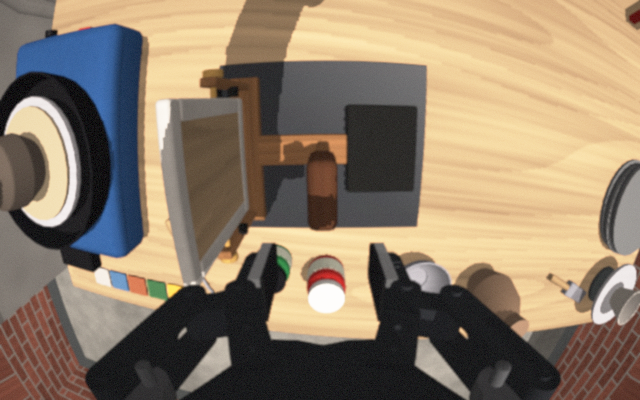

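The final view shows the stand on the slate about 3 mm off centre and 1° off square. The glass is upright and facing the wheel, and the gripper is well clear.

```bash
python3 -c "
from workcell import workorder; print(workorder.job_done())"
```

```text
the job is handed in; nothing more can be done
None
```

The mirror stands on the slate about 3 mm off centre and 1° off square, glass upright (about 0.004 rad off vertical by the wrist camera) and facing the wheel, gripper clear, job handed in at about 28.5 s; an off-centre first grasp at joint 7's limit slid the stand about 10 mm before I regrasped, and one of the grasps knocked the glass off its stop to -0.06 rad before the lift, so the swing upright with the stand clear of the table started from there.

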